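Make up the cycler tray and the pH tray

TASK

Make up the two instrument trays from the stock on the bench. In the larger tray: the rotor in the square bay with the spoked locking ring seated on it over its spindle, and the metal tube block in the narrow bay; in the smaller tray: the tall bottle in the narrow bay and the beaker in the square bay. Everything stands upright and flat, is set down rather than dropped, and the short bottle and the squat jar are left standing where they are.

Things in the scene. Friction and masses are not known exactly. Their poses are not given: they have to be found in the camera images.
- rotor: Cycler rotor, loose: black disc 88 mm across, 16 mm thick, with 24 small grey wells round its edge and a steel spindle 12 mm in diameter at its centre from z = 16 to 40 mm (tapering over the top 4 mm). Gripped by the spindle. 0.09 to 0.16 kg. Origin: centre of its underside, z up; yaw does not matter.
- lock_ring: Locking ring, loose, hub up: black spoked wheel, rim 84 mm across and 5 mm thick, eight spokes 5 mm thick, hub 32 mm across and 22 mm high with a 22 mm through hole that drops over the rotor's spindle; the rim then rests on the rotor disc, 16 mm above the rotor's underside. Gripped by the hub, above the spokes. 0.05 kg. Origin: centre of its underside, z up; yaw does not matter.
- tube_block: Metal tube block, loose: aluminium block 92 mm (its x) by 34 mm (its y) by 44 mm high with a row of eight white tubes along its x axis standing 8 mm out of its top, along the middle. Gripped across its 34 mm width. 0.24 to 0.36 kg. Origin: centre of its underside, z up.
- tall_bottle: Tall buffer bottle, loose: closed white round bottle with a grey cap and a paper label, 38 mm in diameter, 98 mm high in all; straight-sided from about 5 to 57 mm above its underside, narrower above (grip it at about 50 mm, so that its cap clears the gripper body). 0.09 to 0.18 kg. Origin: centre of its underside, z up.
- beaker: Beaker, loose: empty open white beaker, 60 mm outside diameter, 75 mm high, straight wall 3 mm thick, small seen-only spout at the rim. Gripped round the outside. 0.06 kg. Origin: centre of its underside, z up.
- short_bottle: Short bottle, loose, not part of either tray: as the tall bottle but only 60 mm high, 38 mm in diameter. Stays where it stands. Origin: centre of its underside.
- squat_jar: Squat jar, loose, not part of either tray: closed white jar with a grey lid, 62 mm in diameter, 52 mm high. Stays where it stands. Origin: centre of its underside.
- run_tray: Larger tray, grey, fixed: 126 mm (its x) by 186 mm (its y), walls 16 mm high, 4 mm thick, floor surface at z = 4 mm. Two bays side by side along y: the square bay, 118 x 118 mm, centred at x = 0, y = -30 mm; the narrow bay, 118 mm along x by 56 mm along y, centred at x = 0, y = +61 mm (the tube block stands in it lengthwise, along the tray's x). Origin: centre of its underside, z up.
- ph_tray: Smaller tray, grey, fixed: 98 mm (its x) by 158 mm (its y), walls 16 mm high, 4 mm thick, floor surface at z = 4 mm. Two bays side by side along y: the narrow bay, 90 mm along x by 56 mm along y, centred at x = 0, y = -47 mm; the square bay, 90 x 90 mm, centred at x = 0, y = +30 mm. Origin: centre of its underside, z up.
Mind the look-alikes: they are no part of the job. What is shaped like the run_tray but red is not meant.

How it is judged:
By the outcome, as a careful person would: the job done as asked, in the order asked, and still so for the second after the job is handed in, with the robot touching nothing.
It also fails if it takes over 131 s, if anything falls off the work surface, if the arm or the gripper's body presses on something with over 40 N, if the wrist force passes 120 N, or if a joint passes its speed limit or range.

ROBOT

A 6-joint arm with a two-finger parallel gripper is mounted at the origin on the work surface. World frame = base frame: x ahead of the robot, y to its left, z up, the work surface at z = 0. Lengths are in m, angles in rad, forces in N, time in s.
With the tool pointing down it reaches from about 0.3 to 0.75 m from the base axis. Payload 8.5 kg.
Tool frame: the origin (TCP) lies midway between the tips of the shut fingers; the grasp point (between the pads) lies 19 mm behind it; z points along the fingers, y is the line along which they close (so a half turn about z gives the same grasp; the last joint's range is limited). The gripper opens to 88 mm and grips with 3 to 60 N. Pads are 18 mm wide; open, the fingers measure 123 mm over their backs; the gripper's body (75 mm by 187 mm) begins 45 mm behind the grasp point.
Start: joints at [0.951, 0.381, 1.297, -0, 1.464, -0.215], TCP at [0.217, 0.506, 0.239] pointing down, gripper open.
Joint ranges: [-3.11, 3.11], [-0.89, 2.33], [0.22, 2.48], [-1.42, 4.56], [0.17, 2.85], [-2.88, 2.88]. Speed limits (rad/s): [2.39, 2.39, 3.14, 3.14, 3.14, 3.14].

INTERFACE

Orientations are given as a rotation vector (axis times angle).
In Python, from rig import ctrl gives the robot as it stands.
- The arm moves only by the tool jog_arm, never from a script. Its argument "plan" is text: rows parted by semicolons, each of 7 numbers parted by spaces: the shift along the tool's x, y, z normalised to -1 to 1, where 1 is 200 mm, then the turn, a rotation vector about the tool's x, y, z normalised to -1 to 1, where 1 is pi rad, then the opening, from -1 (shut) to 1 (fully open). A call has 1 to 5 rows; each row shifts and turns the commanded pose from where the row before left it, along the tool's axes as they then stand; what a row does not reach is not made up. A row lasts 1/12 s, in which the tool goes at most 41.7 mm and 7.16 degrees, less where a joint would pass 70% of its speed; a pose out of reach is approached as far as the arm can. A call with a number of a shift or a turn outside -1 to 1 is refused whole. A call with a gripper value outside its range is refused whole. The fingers move at their own pace and stop on an object; "squeeze" is the grip in N (left out, the last holds). Time passes only in rows, so rows that do not move let the fingers close. It gives the time, the measured TCP pose, the force, the opening and the grip force at its end, in the units of the state.
- ctrl.observe(): the state, without advancing time (a new reading comes with each control period).
- ctrl.grab_frame(name): name is "scene" or "top" or "wrist"; returns the picture (480x640x3 uint8, blue, green, red); there is no depth.
- ctrl.camera_info(name): a dict with "fx", "fy", "cx", "cy" (pixels), "D" ([k1, k2, p1, p2, k3] as OpenCV has them; the pictures are not rectified), "T" (4x4, takes a point from camera to world coordinates). Camera axes: x right, y up, looking along -z (the intrinsics and any distortion apply to the point x, -y, -z); pixel columns grow to the right and rows downward; lengths in m; the calibration is good to about 2 mm. A picture is of the moment at which its call begins: read the wrist's pose just before it. camera_info takes no time and is no camera call; for the wrist camera it gives the pose at the moment of the call.
- ctrl.finish_job(): hands the job in; it is judged then, once.
The state is a dict: "time_s": time; "q": joint angles; "qd": joint speeds; "effort": joint torques, N m; "ee_pos": TCP position; "ee_rot": TCP orientation; "ft_force": force on the tool from outside, world axes, zero at the start; "moment": the same for the moment, N m; "gripper_width": finger opening in m; "gripper_force": force on a finger pad.
Only numpy, scipy, OpenCV 4.12 (cv2) and the standard library are available. Lean on these libraries where they do the work, as an engineer would, in place of code of your own. Each camera call takes 0.05 s, during which the arm holds its last target. There are 200 camera calls.

## Working session

There is one attempt and no reset: what is moved stays moved. The work goes in short steps, Python scripts to look and compute and a tool call to move; the robot and the scene stay as the last step left them, time stands still between calls to the robot, and variables do not carry over. Pictures are saved under pics/ and viewed, at most 14 in all, crops included, and the job is handed in when it is done.

Besides the shell and the picture viewer there is one more tool, called as name(argument=value, ...) on one line, values as JSON. jog_arm: Moves the arm, as the interface text tells. Scaled input: -1 to 1 covers 200 mm each way for a shift and pi rad each way for a turn. Its arguments: {"type":"object","properties":{"plan":{"type":"string"},"squeeze":{"type":"number"}},"required":["plan"]}

```bash
ls; mkdir -p pics
python3 - <<'E'
from rig import ctrl
import cv2,numpy as np
s=ctrl.observe();print(s)
for n in("scene","top","wrist"):
    c=ctrl.camera_info(n);print(n,{k:np.round(v,4).tolist() for k,v in c.items()})
    cv2.imwrite(f"pics/{n}0.png",ctrl.grab_frame(n))
E
```

```text
pics
{'time_s': 0.0, 'q': array([ 9.50706018e-01,  3.81163736e-01,  1.29825219e+00, -2.66042933e-05,
        1.46362696e+00, -2.15301390e-01]), 'qd': array([ 0.00077365, -0.00093467, -0.00098231,  0.00192023,  0.00030092,
        0.0009139 ]), 'effort': array([-7.43158689e-04, -4.37933636e+01, -2.24552929e+01,  7.13881943e-02,
        3.52398923e-02, -1.29186983e-04]), 'ee_pos': array([0.21643957, 0.50530572, 0.238158  ]), 'ee_rot': array([-6.31390838e-01, -3.07691428e+00,  2.09864278e-03]), 'ft_force': array([0.58295272, 0.22414888, 1.03944234]), 'moment': array([-0.02936039, -0.03513519,  0.0220161 ]), 'gripper_force': 0.0, 'gripper_width': 0.08798358913572708}
scene {'fx': 614.8007, 'fy': 614.8007, 'cx': 311.1319, 'cy': 236.5762, 'D': [-0.0648, 0.0, 0.0, 0.0, 0.0], 'T': [[-0.4402, -0.7692, 0.4633, 1.0771], [0.8979, -0.3727, 0.2344, 0.2592], [-0.0076, 0.5191, 0.8547, 1.2449], [0.0, 0.0, 0.0, 1.0]]}
top {'fx': 612.2772, 'fy': 612.2772, 'cx': 319.5068, 'cy': 230.0098, 'D': [-0.0529, 0.0, 0.0, 0.0, 0.0], 'T': [[0.0216, 0.9887, -0.1484, 0.182], [-0.9997, 0.0227, 0.0055, -0.0672], [0.0088, 0.1483, 0.9889, 1.8004], [0.0, 0.0, 0.0, 1.0]]}
wrist {'fx': 333.469, 'fy': 333.469, 'cx': 321.7735, 'cy': 243.1967, 'D': [-0.0094, 0.0, 0.0, 0.0, 0.0], 'T': [[0.3934, -0.874, -0.2852, 0.1416], [0.9194, 0.3737, 0.1231, 0.5379], [-0.001, -0.3106, 0.9505, 0.3842], [0.0, 0.0, 0.0, 1.0]]}
```

View pics/top0.png

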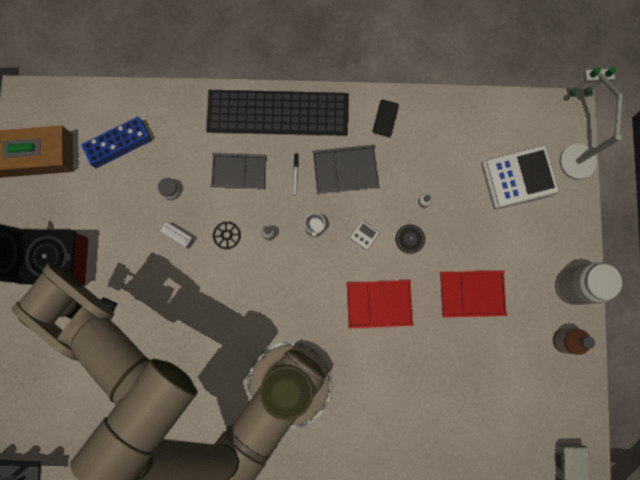

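View pics/scene0.png

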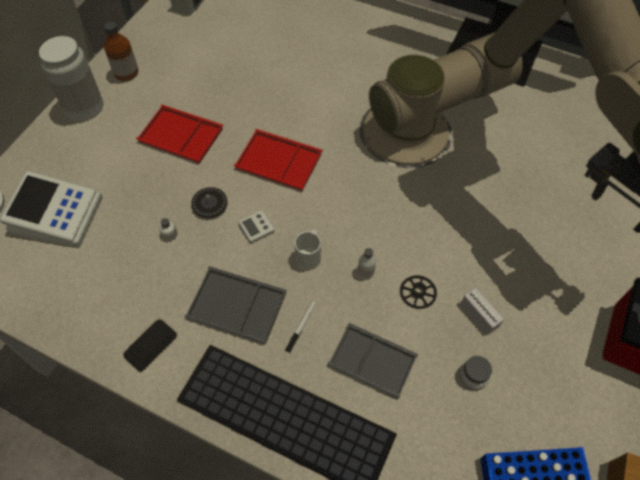

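The top view shows:
- **Stock:** squat jar (169,188), tube block (177,235), ring (227,235), tall bottle (269,232), beaker (316,224), rotor (410,238) and short bottle (425,200).
- **Trays:** ph_tray (239,170) and run_tray (346,169). The red trays are decoys.

The scene view agrees. Next I'll align the tool with the world axes and get rough positions.

jog_arm(plan="0 0 0 0 0 0.0371 1;0 0 0 0 0 0.0371 1;0 0 0 0 0 0.0371 1;0 0 0 0 0 0.0371 1;0 0 0 0 0 0.0371 1")

```text
time_s: 0.57
ee_pos: [0.2165, 0.5054, 0.2385]
ee_rot: [-1.497, -2.762, 0.001]
ft_force: [-0.6, -0.1, -0.4]
gripper_width: 0.0883
gripper_force: 0.0
```

jog_arm(plan="0 0 0 0 0 0.0371 1;0 0 0 0 0 0.0371 1;0 0 0 0 0 0.0371 1;0 0 0 0 0 0.0371 1;0 0 0 0 0 0.0371 1")

```text
time_s: 0.98
ee_pos: [0.2165, 0.5054, 0.2385]
ee_rot: [2.227, 2.215, -0.001]
ft_force: [-0.3, -0.6, 0.1]
gripper_width: 0.0881
gripper_force: 0.0
```

```bash
cat > h.py <<'E'
import cv2,numpy as np
from scipy.spatial.transform import Rotation as Ro
def ray(c,px):
    K=np.array([[c["fx"],0,c["cx"]],[0,c["fy"],c["cy"]],[0,0,1.]])
    p=cv2.undistortPoints(np.array(px,float).reshape(-1,1,2),K,np.array(c["D"],float)).reshape(-1,2)
    d=np.c_[p[:,0],-p[:,1],-np.ones(len(p))]; T=np.array(c["T"])
    return T[:3,3],d@T[:3,:3].T
def plane(c,px,z):
    o,d=ray(c,px); return (o+d*((z-o[2])/d[:,2])[:,None])[:,:2]
def yaw(s):
    R=Ro.from_rotvec(s["ee_rot"]).as_matrix(); return R
E
python3 - <<'E'
from rig import ctrl
from h import *
c=ctrl.camera_info("top");s=ctrl.camera_info("scene")
for n,p,q,z in [("jar",(169,188),(476,371),.05),("block",(177,235),(482,309),.048),("ring",(227,235),(418,291),.005),("tall",(269,232),(367,262),.05),("beaker",(316,224),(307,250),.04),("rotor",(410,238),(209,202),.016),("short",(425,200),(168,229),.03),("ph",(239,170),(372,360),.004),("run",(346,169),(235,303),.004),("pen",(296,173),(301,325),0)]:
    print(n,plane(c,p,z).round(3),plane(s,q,z).round(3))
o=ctrl.observe();print(o["time_s"],o["ee_pos"],yaw(o).round(3))
E
```

```text
jar [[0.559 0.366]] [[0.569 0.371]]
block [[0.421 0.335]] [[0.432 0.339]]
ring [[0.43  0.196]] [[0.429 0.198]]
tall [[0.436 0.069]] [[0.435 0.072]]
beaker [[ 0.464 -0.067]] [[ 0.46  -0.064]]
rotor [[ 0.432 -0.345]] [[ 0.431 -0.344]]
short [[ 0.545 -0.387]] [[ 0.546 -0.385]]
ph [[0.629 0.169]] [[0.622 0.169]]
run [[ 0.639 -0.153]] [[ 0.633 -0.157]]
pen [[ 0.624 -0.003]] [[ 0.615 -0.003]]
0.9833 [0.21652676 0.50542958 0.23845782] [[ 0.005  1.    -0.   ]
 [ 1.    -0.005 -0.001]
 [-0.001 -0.    -1.   ]]
```

jog_arm(plan="-0.135 0.0933 -0.05 0 0 0 1;-0.135 0.0933 -0.05 0 0 0 1;-0.135 0.0933 -0.05 0 0 0 1;-0.135 0.0933 -0.05 0 0 0 1;-0.135 0.0933 -0.05 0 0 0 1")

```text
time_s: 1.4
ee_pos: [0.3104, 0.3692, 0.2891]
ee_rot: [-2.22, -2.222, 0.001]
ft_force: [0.7, 0.4, 0.3]
gripper_width: 0.0879
gripper_force: 0.0
```

jog_arm(plan="-0.135 0.0933 -0.05 0 0 0 1;-0.135 0.0933 -0.05 0 0 0 1;-0.135 0.0933 -0.05 0 0 0 1;-0.135 0.0933 -0.05 0 0 0 1;-0.135 0.0933 -0.05 0 0 0 1")

```text
time_s: 1.82
ee_pos: [0.4038, 0.2341, 0.3392]
ee_rot: [-2.221, -2.222, 0.0]
ft_force: [0.7, 0.7, -0.3]
gripper_width: 0.088
gripper_force: 0.0
```

jog_arm(plan="-0.135 0.0933 -0.05 0 0 0 1;-0.135 0.0933 -0.05 0 0 0 1;-0.135 0.0933 -0.05 0 0 0 1;-0.135 0.0933 -0.05 0 0 0 1;0 0 0 0 0 0 1")

```text
time_s: 2.23
ee_pos: [0.4808, 0.1238, 0.3793]
ee_rot: [2.225, 2.215, 0.0]
ft_force: [0.0, 0.2, -0.3]
gripper_width: 0.0883
gripper_force: 0.0
```

jog_arm(plan="0 0 0 0 0 0 1;0 0 0 0 0 0 1")

```text
time_s: 2.4
ee_pos: [0.4777, 0.128, 0.3783]
ee_rot: [-2.22, -2.221, 0.001]
ft_force: [-0.4, 0.8, 0.9]
gripper_width: 0.0879
gripper_force: 0.0
```

Run:
```python
from rig import ctrl
from h import *
import pickle
c=ctrl.camera_info("wrist");im=ctrl.grab_frame("wrist");cv2.imwrite("pics/w1.png",im);pickle.dump(c,open("w1.pkl","wb"))
o=ctrl.observe();print(o["time_s"],o["ee_pos"],o["ee_rot"],o["q"].round(2))
```

```text
2.45 [0.47742809 0.12831878 0.37840851] [-2.21950990e+00 -2.22233513e+00  8.25342162e-04] [0.02 0.22 1.14 0.   1.79 0.02]
```

View pics/w1.png

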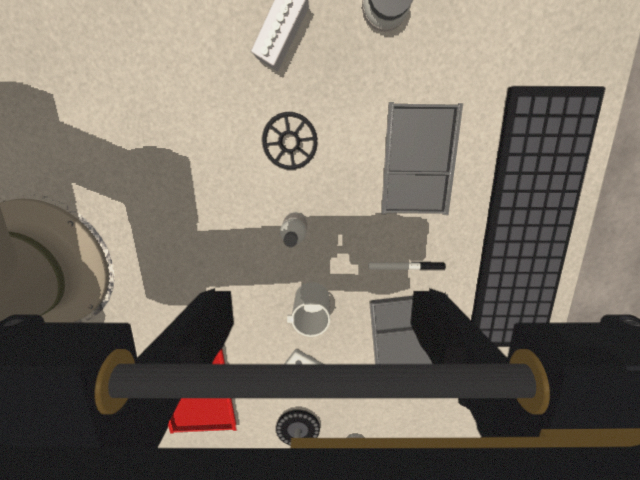

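The wrist view shows the block (280,32), ring (290,141), bottle (292,232), beaker (311,318) and ph_tray (423,158) with its larger bay at +y. I'll move to see the other side.

jog_arm(plan="-0.15 0 0 0 0 0 1;-0.15 0 0 0 0 0 1;-0.15 0 0 0 0 0 1;-0.15 0 0 0 0 0 1;-0.15 0 0 0 0 0 1")

```text
time_s: 2.87
ee_pos: [0.4774, -0.0223, 0.3787]
ee_rot: [-2.218, -2.224, 0.0]
ft_force: [0.9, -0.6, 0.2]
gripper_width: 0.088
gripper_force: 0.0
```

jog_arm(plan="-0.15 0 0 0 0 0 1;-0.15 0 0 0 0 0 1;-0.15 0 0 0 0 0 1;-0.15 0 0 0 0 0 1;-0.15 0 0 0 0 0 1")

```text
time_s: 3.28
ee_pos: [0.4779, -0.1724, 0.3787]
ee_rot: [-2.219, -2.224, -0.0]
ft_force: [0.6, -0.2, -0.0]
gripper_width: 0.0885
gripper_force: 0.0
```

jog_arm(plan="-0.15 0 0 0 0 0 1;-0.15 0 0 0 0 0 1;0 0 0 0 0 0 1;0 0 0 0 0 0 1;0 0 0 0 0 0 1")

```text
time_s: 3.7
ee_pos: [0.4783, -0.231, 0.3788]
ee_rot: [-2.219, -2.223, -0.0]
ft_force: [0.1, 0.6, 0.4]
gripper_width: 0.0883
gripper_force: 0.0
```

Run:
```python
from rig import ctrl
from h import *
import pickle
c=ctrl.camera_info("wrist");im=ctrl.grab_frame("wrist");cv2.imwrite("pics/w2.png",im);pickle.dump(c,open("w2.pkl","wb"))
o=ctrl.observe();print(o["time_s"],o["ee_pos"],o["ee_rot"],o["q"].round(2))
```

```text
3.75 [ 0.47835261 -0.23074048  0.37894888] [2.21872087e+00 2.22405598e+00 3.69759221e-04] [-0.67  0.29  1.04  0.    1.81 -0.67]
```

View pics/w2.png

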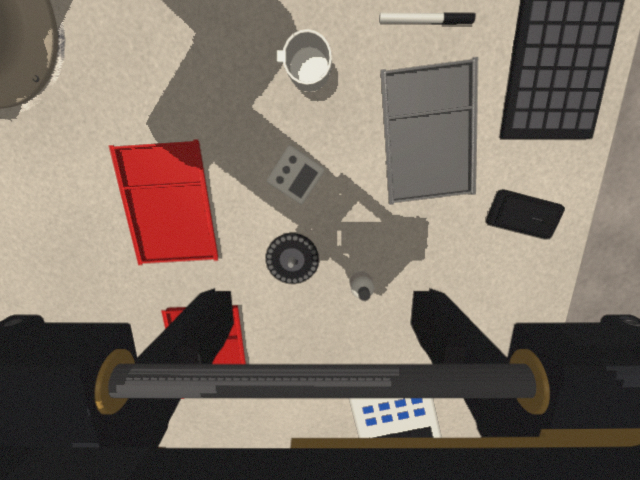

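The second view shows run_tray (430,130) with its narrow bay at +y, the rotor (292,258), the short bottle (363,288) and the beaker (306,57).

```bash
cat > m.py <<'E'
from h import *
import pickle
def tray(w,roi,L):
    im=cv2.imread(f"pics/{w}.png");c=pickle.load(open(f"{w}.pkl","rb"))
    x0,y0,x1,y1=roi;r=im[y0:y1,x0:x1].astype(int)
    m=((r.max(2)-r.min(2)<14)&(r.max(2)<150)&(r.max(2)>55)).astype(np.uint8)
    m=cv2.morphologyEx(m,cv2.MORPH_CLOSE,np.ones((5,5)));m=cv2.morphologyEx(m,cv2.MORPH_OPEN,np.ones((7,7)))
    k=max(cv2.findContours(m,0,1)[0],key=cv2.contourArea).reshape(-1,2)+[x0,y0]
    P=plane(c,k,.016).astype(np.float32)   # rim plane
    (cx,cy),(a,b),th=cv2.minAreaRect(P*1000);print(w,"centre",cx,cy,"size",a,b,"ang",th)
def dark(w,roi,z,t=60):
    im=cv2.imread(f"pics/{w}.png");c=pickle.load(open(f"{w}.pkl","rb"))
    x0,y0,x1,y1=roi;m=(im[y0:y1,x0:x1].max(2)<t).astype(np.uint8)
    m=cv2.morphologyEx(m,cv2.MORPH_CLOSE,np.ones((3,3)))
    k=max(cv2.findContours(m,0,1)[0],key=cv2.contourArea).reshape(-1,2)+[x0,y0]
    P=(plane(c,k,z)*1000).astype(np.float32);print(w,"ellipse",cv2.fitEllipse(P))
def pts(w,px,z):
    c=pickle.load(open(f"{w}.pkl","rb"));print(w,(plane(c,px,z)*1000).round(1).tolist())
E
python3 - <<'E'
from m import *
tray("w1",(370,90,480,225),0);tray("w2",(370,50,490,215),0)
dark("w1",(255,100,330,180),.003);dark("w2",(255,225,330,290),.014)
pts("w1",[(290,141)],.022);pts("w2",[(292,265)],.04)
pts("w1",[(292,239)],.098);pts("w1",[(311,319)],.075);pts("w2",[(306,56)],.075)
im=cv2.imread("pics/w1.png");a=cv2.resize(im[0:260,240:330],None,fx=3,fy=3)[:600]
b=cv2.resize(cv2.imread("pics/w2.png")[220:300,250:385],None,fx=3,fy=3)
o=np.zeros((600,700,3),np.uint8);o[:600,:270]=a;o[:240,280:685]=b
o[250:550,280:550]=cv2.resize(im[200:300,265:355],None,fx=3,fy=3)
cv2.imwrite("pics/z1.png",o)
E
```

```text
w1 centre 622.1407470703125 172.26116943359375 size 156.3216094970703 104.48052978515625 ang 89.56520080566406
w2 centre 635.4326171875 -149.99822998046875 size 132.42715454101562 185.21409606933594 ang 7.017484664916992
w1 ellipse ((428.50616455078125, 199.61724853515625), (78.52703857421875, 78.59835052490234), 77.76103973388672)
w2 ellipse ((430.7236633300781, -339.82904052734375), (75.7680435180664, 82.4404067993164), 145.51499938964844)
w1 [[430.9, 200.2]]
w2 [[431.5, -343.8]]
w1 [[437.0, 76.0]]
w1 [[460.5, -59.6]]
w2 [[458.4, -59.7]]
```

View pics/z1.png

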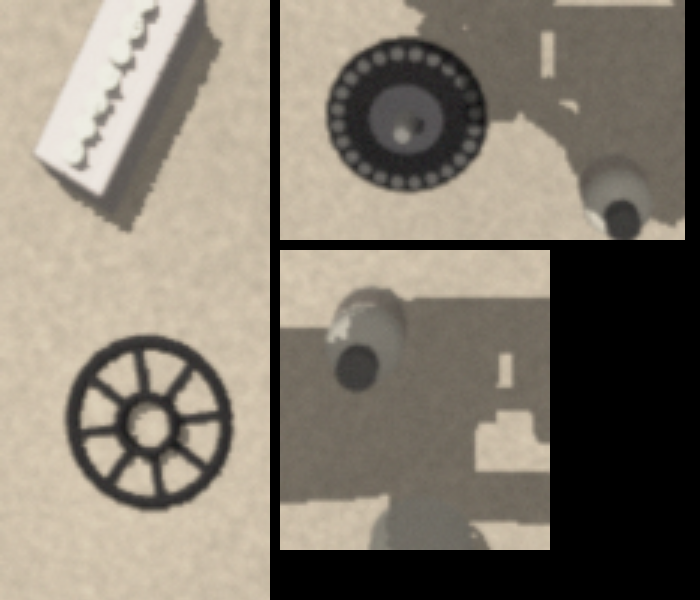

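The zoom shows the rotor disc centre at about (292.3,258.3) and its spindle tip at (290.7,264.7), plus the ring, the block and the bottle cap. I'll hover over the rotor for a close look.

jog_arm(plan="-0.07 -0.03 0.143 0 0 0 1;-0.07 -0.03 0.143 0 0 0 1;-0.07 -0.03 0.143 0 0 0 1;-0.07 -0.03 0.143 0 0 0 1;-0.07 -0.03 0.143 0 0 0 1")

```text
time_s: 4.17
ee_pos: [0.4482, -0.3012, 0.235]
ee_rot: [2.218, 2.224, 0.0]
ft_force: [0.7, -0.4, -0.9]
gripper_width: 0.0884
gripper_force: 0.0
```

jog_arm(plan="-0.07 -0.03 0.143 0 0 0 1;-0.07 -0.03 0.143 0 0 0 1;-0.07 -0.03 0.143 0 0 0 1;0 0 0 0 0 0 1;0 0 0 0 0 0 1")

```text
time_s: 4.58
ee_pos: [0.4305, -0.3433, 0.15]
ee_rot: [-2.219, -2.221, -0.001]
ft_force: [-0.5, 0.3, 0.5]
gripper_width: 0.0881
gripper_force: 0.0
```

```bash
cat > snap.py <<'E'
import sys,pickle
from rig import ctrl
from h import *
def snap(n):
    c=ctrl.camera_info("wrist");im=ctrl.grab_frame("wrist");cv2.imwrite(f"pics/{n}.png",im);pickle.dump(c,open(f"{n}.pkl","wb"))
    o=ctrl.observe();print(o["time_s"],o["ee_pos"].round(4),"width",o["gripper_width"].round(4),"tool y",yaw(o)[:2,1].round(3),"q6",o["q"][5].round(2))
    return im
if __name__=="__main__":snap(sys.argv[1])
E
python3 snap.py w3
```

```text
Traceback (most recent call last):
  File "snap.py", line 8, in <module>
    if __name__=="__main__":snap(sys.argv[1])
                            ~~~~^^^^^^^^^^^^^
  File "snap.py", line 6, in snap
    o=ctrl.observe();print(o["time_s"],o["ee_pos"].round(4),"width",o["gripper_width"].round(4),"tool y",yaw(o)[:2,1].round(3),"q6",o["q"][5].round(2))
                                                                    ^^^^^^^^^^^^^^^^^^^^^^^^
AttributeError: 'float' object has no attribute 'round'
```

View pics/w3.png

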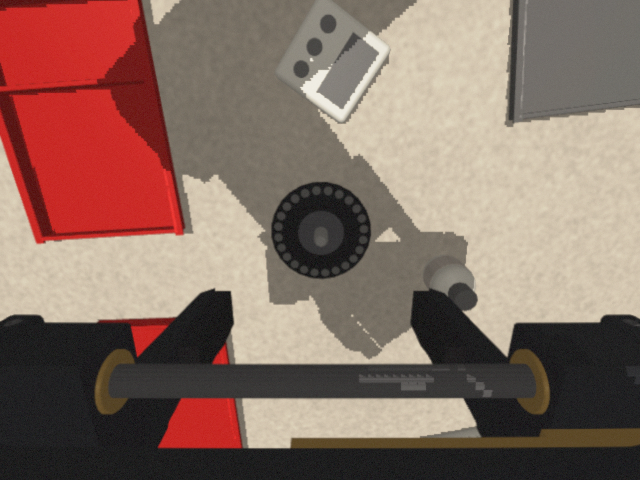

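The rotor is centred at about (321,230), the spindle tip at about (321,241), and the short bottle stays clear of the fingers.

```bash
sed -i 's/o\["gripper_width"\].round(4)/round(o["gripper_width"],4)/' snap.py
python3 - <<'E'
from m import *
dark("w3",(262,172,380,287),.016,62)
dark("w3",(262,172,380,287),.012,62)
pts("w3",[(321,230),(320.5,243)],.016);pts("w3",[(321,239)],.040)
E
```

```text
w3 ellipse ((428.7972412109375, -342.83538818359375), (85.40135955810547, 86.39945220947266), 5.605194568634033)
w3 ellipse ((428.7803039550781, -343.9890441894531), (86.62097930908203, 87.6333236694336), 5.605191707611084)
w3 [[429.1, -341.0], [428.7, -352.9]]
w3 [[429.2, -341.8]]
```

jog_arm(plan="0.005 -0.0075 0.2 0 0 0 1;0 0 0.2 0 0 0 1;0 0 0.15 0 0 0 1;0 0 0.075 0 0 0 1;0 0 0.03 0 0 0 1", squeeze=25)

```text
time_s: 5.05
ee_pos: [0.4296, -0.3423, 0.0188]
ee_rot: [-2.219, -2.223, -0.0]
ft_force: [-0.2, 0.4, -0.9]
gripper_width: 0.0879
gripper_force: 0.0
```

jog_arm(plan="0 0 0 0 0 0 1;0 0 0 0 0 0 1;0 0 0 0 0 0 1;0 0 0 0 0 0 0;0 0 0 0 0 0 0")

```text
time_s: 5.47
ee_pos: [0.4291, -0.3437, 0.0201]
ee_rot: [2.219, 2.221, -0.0]
ft_force: [0.2, -0.4, 0.7]
gripper_width: 0.077
gripper_force: 0.0
```

jog_arm(plan="0 0 0 0 0 0 -0.5;0 0 0 0 0 0 -1;0 0 0 0 0 0 -1;0 0 0 0 0 0 -1;0 0 0 0 0 0 -1")

```text
time_s: 5.88
ee_pos: [0.4287, -0.3434, 0.0189]
ee_rot: [-2.221, -2.222, 0.0]
ft_force: [0.0, -0.1, -0.3]
gripper_width: 0.0436
gripper_force: 0.0
```

jog_arm(plan="0 0 0 0 0 0 -1;0 0 0 0 0 0 -1;0 0 0 0 0 0 -1;0 0 0 0 0 0 -1;0 0 0 0 0 0 -1")

```text
time_s: 6.3
ee_pos: [0.4288, -0.3434, 0.0189]
ee_rot: [2.221, 2.222, 0.0]
ft_force: [-0.2, 0.7, 0.3]
gripper_width: 0.0108
gripper_force: 25.0
```

The grip is good. While holding, I'll fix the run tray pose from its rim corners.

Run:
```python
from m import *
for w,roi in(("w2",(370,50,490,215)),("w1",(370,90,480,225))):
    im=cv2.imread(f"pics/{w}.png");c=pickle.load(open(f"{w}.pkl","rb"))
    x0,y0,x1,y1=roi;r=im[y0:y1,x0:x1].astype(int)
    m=((r.max(2)-r.min(2)<14)&(r.max(2)<150)&(r.max(2)>40)).astype(np.uint8)
    m=cv2.morphologyEx(m,cv2.MORPH_CLOSE,np.ones((5,5)));m=cv2.morphologyEx(m,cv2.MORPH_OPEN,np.ones((9,9)))
    k=cv2.convexHull(max(cv2.findContours(m,0,1)[0],key=cv2.contourArea))
    for e in range(3,25):
        q=cv2.approxPolyDP(k,e,True).reshape(-1,2)
        if len(q)==4:break
    q=q+[x0,y0];P=plane(c,q,.016)*1000
    print(q.tolist(),P.round(0).tolist(),"mean",P.mean(0).round(1),"sides",[(np.linalg.norm(P[i]-P[i-1]).round(0),np.degrees(np.arctan2(*(P[i]-P[i-1])[::-1])).round(1)) for i in range(4)])
    v=im[y0:y1,x0:x1];cv2.imwrite(f"pics/t{w}.png",cv2.resize(v,None,fx=3,fy=3))
a,b=[cv2.imread(f"pics/t{w}.png") for w in("w1","w2")]
o=np.zeros((500,700,3),np.uint8);o[:a.shape[0],:a.shape[1]]=a;o[:b.shape[0],335:335+b.shape[1]]=b;cv2.imwrite("pics/z2.png",o)
```

```text
[[476, 60], [474, 192], [389, 201], [382, 71]] [[688.0, -52.0], [711.0, -233.0], [581.0, -247.0], [560.0, -66.0]] mean [ 635.2 -149.4] sides [(np.float64(129.0), np.float64(6.4)), (np.float64(182.0), np.float64(-82.8)), (np.float64(130.0), np.float64(-173.7)), (np.float64(182.0), np.float64(96.7))]
[[460, 105], [447, 212], [382, 212], [389, 104]] [[672.0, 249.0], [672.0, 95.0], [571.0, 94.0], [572.0, 250.0]] mean [621.6 172.2] sides [(np.float64(101.0), np.float64(-0.6)), (np.float64(155.0), np.float64(-90.2)), (np.float64(101.0), np.float64(-179.9)), (np.float64(156.0), np.float64(89.6))]
```

View pics/z2.png

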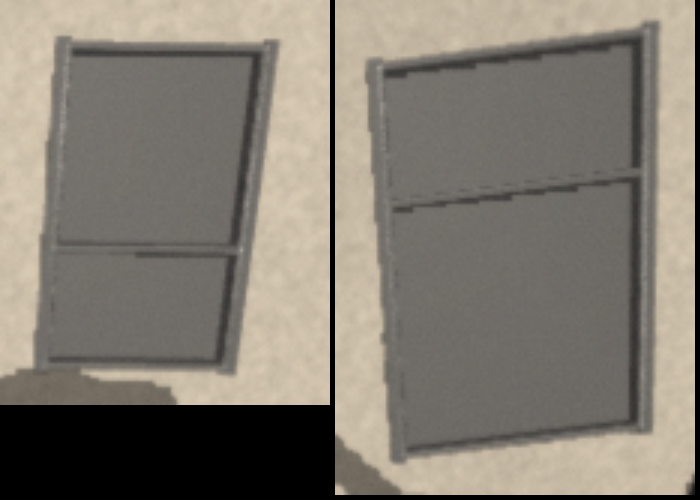

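Both trays are clear in the zoom. Run_tray centre is about (0.6365,-0.150) with yaw 6.7°, and ph_tray centre is about (0.622,0.172) with yaw near 0. I'll carry the rotor to (0.640,-0.180).

jog_arm(plan="0 0 -0.05 0 0 0 -1;0 0 -0.1 0 0 0 -1;0 0 -0.15 0 0 0 -1;0 0 -0.15 0 0 0 -1;0.05 0.06 0 0 0 0 -1")

```text
time_s: 6.72
ee_pos: [0.4413, -0.3361, 0.1149]
ee_rot: [2.216, 2.213, -0.002]
ft_force: [1.2, -0.4, -1.0]
gripper_width: 0.0106
gripper_force: 25.0
```

jog_arm(plan="0.09 0.117 0 0 0 0 -1;0.09 0.117 0 0 0 0 -1;0.09 0.117 0 0 0 0 -1;0.09 0.117 0 0 0 0 -1;0.09 0.117 0 0 0 0 -1")

```text
time_s: 7.13
ee_pos: [0.5585, -0.2422, 0.1096]
ee_rot: [-2.221, -2.222, 0.0]
ft_force: [-0.6, -0.1, -2.1]
gripper_width: 0.0109
gripper_force: 25.0
```

jog_arm(plan="0.09 0.117 0 0 0 0 -1;0.09 0.117 0 0 0 0 -1;0.09 0.117 0 0 0 0 -1;0.05 0.06 0 0 0 0 -1;0 0 0 0 0 0 -1")

```text
time_s: 7.55
ee_pos: [0.6416, -0.1767, 0.1091]
ee_rot: [2.217, 2.226, 0.001]
ft_force: [-0.6, -0.1, -1.8]
gripper_width: 0.011
gripper_force: 25.0
```

jog_arm(plan="0 0 0 0 0 0 -1;0 0 0 0 0 0 -1")

```text
time_s: 7.72
ee_pos: [0.6392, -0.1797, 0.1091]
ee_rot: [-2.221, -2.221, 0.001]
ft_force: [0.3, -0.0, -0.1]
gripper_width: 0.011
gripper_force: 25.0
```

```bash
python3 snap.py w4
```

```text
7.7667 [ 0.6391 -0.18    0.1092] width 0.0107 tool y [ 1. -0.] q6 -0.45
```

View pics/w4.png

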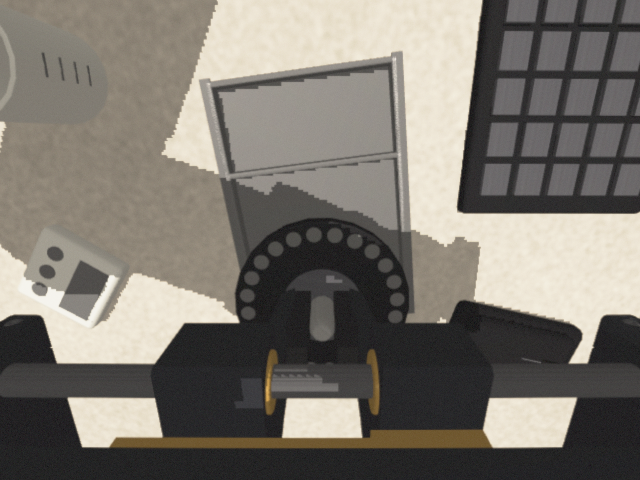

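The rotor is held level. The tray's top rim corners are at (202,80) and (402,54), and the divider ends at about (228,176) and (400,155). I'll check the tray centre from these.

Run:
```python
from m import *
c=pickle.load(open("w4.pkl","rb"))
P=plane(c,[(202,80),(402,53.5),(228,177),(400,155)],.016)*1000
print(P.round(1));d=P[1]-P[0];print(np.linalg.norm(d),np.degrees(np.arctan2(d[1],d[0])))
u=d/np.linalg.norm(d);n=np.array([-u[1],u[0]]);print("centre",(P[0]+P[1])/2-93*n, "square bay",(P[0]+P[1])/2-123*n)
```

```text
[[ 560.4  -64.5]
 [ 689.7  -49.1]
 [ 572.1 -127.1]
 [ 692.9 -111.9]]
130.20310846158765 6.788523999513474
centre [ 636.05190232 -149.15134147] square bay [ 639.59805475 -178.94101758]
```

jog_arm(plan="0 0 0.15 0 0 0 -1;0 0 0.13 0 0 0 -1;0 0 0.08 0 0 0 -1;0 0 0.04 0 0 0 -1;0 0 0.02 0 0 0 -1")

```text
time_s: 8.18
ee_pos: [0.639, -0.1799, 0.0241]
ee_rot: [-2.221, -2.22, 0.001]
ft_force: [1.0, -0.6, -1.6]
gripper_width: 0.0108
gripper_force: 25.0
```

jog_arm(plan="0 0 0 0 0 0 -1;0 0 0 0 0 0 -1;0 0 0.005 0 0 0 -1;0 0 0.005 0 0 0 -1;0 0 0 0 0 0 -1")

```text
time_s: 8.6
ee_pos: [0.64, -0.1793, 0.0235]
ee_rot: [2.22, 2.221, 0.0]
ft_force: [1.0, 0.1, -1.2]
gripper_width: 0.0108
gripper_force: 25.0
```

jog_arm(plan="0 0 0 0 0 0 -1;0 0 0 0 0 0 -1")

```text
time_s: 8.77
ee_pos: [0.6399, -0.1792, 0.0232]
ee_rot: [2.221, 2.222, 0.0]
ft_force: [-0.1, -0.3, -1.9]
gripper_width: 0.0111
gripper_force: 25.0
```

jog_arm(plan="0 0 0.003 0 0 0 -1;0 0 0.002 0 0 0 -1;0 0 0 0 0 0 -1")

```text
time_s: 9.02
ee_pos: [0.64, -0.1793, 0.0229]
ee_rot: [2.22, 2.221, 0.0]
ft_force: [-2.6, 1.0, 4.8]
gripper_width: 0.0112
gripper_force: 25.0
```

```bash
python3 -c "
from rig import ctrl
o=ctrl.observe();print(o['ee_pos'],o['ft_force'],o['moment'])"
```

```text
[ 0.64000708 -0.17929644  0.02294669] [-2.57884514  1.03790485  4.80334833] [ 0.0270111   0.38028146 -0.00521792]
```

jog_arm(plan="0 0 0 0 0 0 -0.6;0 0 0 0 0 0 -0.5;0 0 0 0 0 0 -0.4;0 0 0 0 0 0 -0.3;0 0 0 0 0 0 -0.2")

```text
time_s: 9.43
ee_pos: [0.6399, -0.1793, 0.0218]
ee_rot: [-2.221, -2.222, 0.0]
ft_force: [0.2, -0.2, 0.5]
gripper_width: 0.0347
gripper_force: 0.0
```

jog_arm(plan="0 0 0 0 0 0 -0.2;0 0 -0.05 0 0 0 -0.2;0 0 -0.1 0 0 0 -0.2;0 0 -0.15 0 0 0 0;0 0 -0.15 0 0 0 1")

```text
time_s: 9.85
ee_pos: [0.6395, -0.1791, 0.1132]
ee_rot: [-2.22, -2.221, 0.001]
ft_force: [-0.0, -0.7, 0.3]
gripper_width: 0.0461
gripper_force: 0.0
```

jog_arm(plan="0 0 -0.15 0 0 0 1;0 0 -0.1 0 0 0 1;0 0 -0.1 0 0 0 1;0.08 -0.045 0 0 0 0 1;0.12 -0.065 0 0 0 0 1")

```text
time_s: 10.27
ee_pos: [0.6183, -0.1405, 0.1837]
ee_rot: [2.221, 2.217, 0.002]
ft_force: [-0.0, 0.0, -0.1]
gripper_width: 0.08
gripper_force: 0.0
```

jog_arm(plan="0.15 -0.083 0 0 0 0 1;0.15 -0.083 0 0 0 0 1;0.15 -0.083 0 0 0 0 1;0.15 -0.083 0 0 0 0 1;0.15 -0.083 0 0 0 0 1")

```text
time_s: 10.68
ee_pos: [0.5337, 0.012, 0.1828]
ee_rot: [2.221, 2.221, 0.001]
ft_force: [0.8, -0.2, 0.9]
gripper_width: 0.088
gripper_force: 0.0
```

jog_arm(plan="0.15 -0.083 0 0 0 0 1;0.15 -0.083 0 0 0 0 1;0.15 -0.083 0 0 0 0 1;0.15 -0.083 0 0 0 0 1;0.15 -0.083 0 0 0 0 1")

```text
time_s: 11.1
ee_pos: [0.4507, 0.1619, 0.1828]
ee_rot: [2.221, 2.221, 0.001]
ft_force: [-0.2, 0.1, 0.6]
gripper_width: 0.0881
gripper_force: 0.0
```

jog_arm(plan="0.12 -0.065 0 0 0 0 1;0.08 -0.045 0 0 0 0 1;0 0 0 0 0 0 1;0 0 0 0 0 0 1;0 0 0 0 0 0 1")

```text
time_s: 11.52
ee_pos: [0.4302, 0.2001, 0.1824]
ee_rot: [2.221, 2.221, 0.001]
ft_force: [0.2, -0.5, -0.9]
gripper_width: 0.0879
gripper_force: 0.0
```

```bash
python3 snap.py w5
python3 - <<'E'
from m import *
c=pickle.load(open("w5.pkl","rb"));o=np.array([[.43,.2]])
im=cv2.imread("pics/w5.png");m=(im.max(2)<62).astype(np.uint8);m[290:]=0
m=cv2.morphologyEx(m,cv2.MORPH_CLOSE,np.ones((3,3)))
for k in cv2.findContours(m,0,1)[0]:
    if cv2.contourArea(k)>2000:
        (P)=(plane(c,k.reshape(-1,2),.004)*1000).astype(np.float32);print(cv2.boundingRect(k),cv2.fitEllipse(P))
E
```

```text
11.5667 [0.4303 0.1998 0.1822] width 0.0878 tool y [ 1.    -0.001] q6 0.19
(280, 179, 82, 80) ((428.2217102050781, 199.85568237304688), (80.77455139160156, 81.32546997070312), 170.08709716796875)
```

View pics/w5.png

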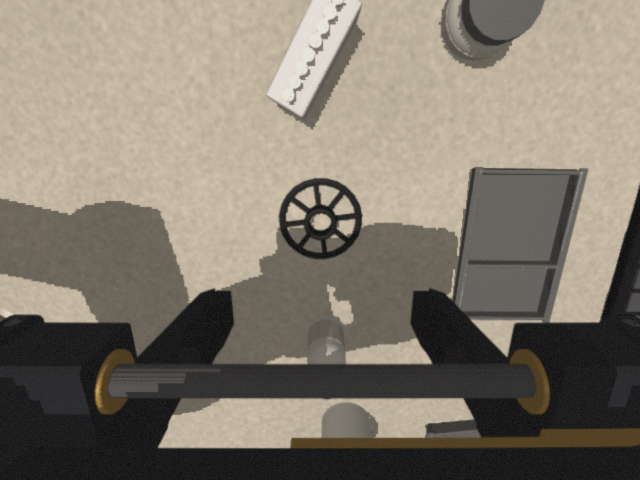

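The ring is centred at (0.4285,0.200), seen at pixel (321,219). The block (305,55) and ph_tray are also visible. I'll grip the hub now.

jog_arm(plan="0 -0.009 0.19 0 0 0 0.6;0 0 0.2 0 0 0 0.3;0 0 0.18 0 0 0 0.2;0 0 0.14 0 0 0 0.2;0 0 0.08 0 0 0 0.2", squeeze=15)

```text
time_s: 11.98
ee_pos: [0.4274, 0.1993, 0.0212]
ee_rot: [-2.222, -2.218, 0.005]
ft_force: [-0.3, 0.6, 0.1]
gripper_width: 0.0567
gripper_force: 0.0
```

jog_arm(plan="0 0 0.05 0 0 0 0.2;0 0 0.02 0 0 0 0.2;0 0 0.01 0 0 0 0.2;0 0 0 0 0 0 0.2;0 0 0 0 0 0 0.2")

```text
time_s: 12.4
ee_pos: [0.4285, 0.2004, 0.0086]
ee_rot: [2.221, 2.221, 0.002]
ft_force: [0.0, -0.7, 0.3]
gripper_width: 0.0528
gripper_force: 0.0
```

jog_arm(plan="0 0 0.003 0 0 0 0;0 0 0 0 0 0 -0.2;0 0 0 0 0 0 -0.5;0 0 0 0 0 0 -0.5;0 0 0 0 0 0 -0.5")

```text
time_s: 12.82
ee_pos: [0.428, 0.2007, 0.0077]
ee_rot: [2.22, 2.222, 0.001]
ft_force: [0.1, -0.1, 2.8]
gripper_width: 0.031
gripper_force: 15.0
```

jog_arm(plan="0 0 0 0 0 0 -0.5;0 0 0 0 0 0 -0.5")

```text
time_s: 12.98
ee_pos: [0.4281, 0.2007, 0.0077]
ee_rot: [2.221, 2.222, 0.001]
ft_force: [-0.1, 0.0, 5.6]
gripper_width: 0.0311
gripper_force: 15.0
```

jog_arm(plan="0 0 -0.05 0 0 0 -0.5;0 0 -0.1 0 0 0 -0.5;0 0 -0.15 0 0 0 -0.5;0 0 -0.15 0 0 0 -0.5;0 0 -0.15 0 0 0 -0.5")

```text
time_s: 13.4
ee_pos: [0.4274, 0.2006, 0.1284]
ee_rot: [-2.22, -2.221, 0.002]
ft_force: [0.4, -0.1, -1.3]
gripper_width: 0.0311
gripper_force: 15.0
```

jog_arm(plan="0 0 -0.15 0 0 0 -0.5;0 0 -0.075 0 0 0 -0.5;-0.08 0.045 0 0 0 0 -0.5;-0.12 0.065 0 0 0 0 -0.5;-0.15 0.084 0 0 0 0 -0.5")

```text
time_s: 13.82
ee_pos: [0.4663, 0.1308, 0.1726]
ee_rot: [-2.218, -2.225, -0.0]
ft_force: [-0.0, 0.2, -0.6]
gripper_width: 0.0316
gripper_force: 15.0
```

jog_arm(plan="-0.15 0.084 0 0 0 0 -0.5;-0.15 0.084 0 0 0 0 -0.5;-0.15 0.084 0 0 0 0 -0.5;-0.15 0.084 0 0 0 0 -0.5;-0.15 0.084 0 0 0 0 -0.5")

```text
time_s: 14.23
ee_pos: [0.5511, -0.0209, 0.172]
ee_rot: [-2.221, -2.221, 0.001]
ft_force: [-0.3, 0.3, -0.0]
gripper_width: 0.0314
gripper_force: 15.0
```

jog_arm(plan="-0.15 0.084 0 0 0 0 -0.5;-0.15 0.084 0 0 0 0 -0.5;-0.15 0.084 0 0 0 0 -0.5;-0.15 0.084 0 0 0 0 -0.5;-0.12 0.065 0 0 0 0 -0.5")

```text
time_s: 14.65
ee_pos: [0.6317, -0.1655, 0.1716]
ee_rot: [-2.222, -2.22, 0.001]
ft_force: [-0.6, 0.8, -0.3]
gripper_width: 0.031
gripper_force: 15.0
```

jog_arm(plan="-0.075 0.045 0 0 0 0 -0.5;0 0 0 0 0 0 -0.5;0 0 0 0 0 0 -0.5;0 0 0 0 0 0 -0.5")

```text
time_s: 14.98
ee_pos: [0.6396, -0.1772, 0.172]
ee_rot: [-2.219, -2.222, 0.0]
ft_force: [0.1, 0.4, 0.5]
gripper_width: 0.031
gripper_force: 15.0
```

```bash
python3 snap.py w6
```

```text
15.0333 [ 0.6396 -0.177   0.1723] width 0.0312 tool y [1.    0.001] q6 -0.45
```

View pics/w6.png

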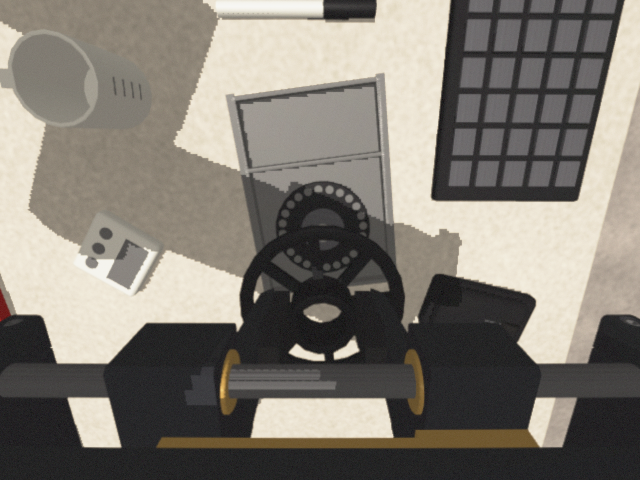

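The rotor sits in the bay with its centre at about (322,226), and the held ring's hub top is at (323,313). I'll check the alignment.

Run:
```python
from m import *
pts("w6",[(322,225)],.020);pts("w6",[(322,313)],.186);pts("w6",[(241,290),(404,290),(322,226)],.1667)
```

```text
w6 [[639.1, -175.4]]
w6 [[639.2, -171.8]]
w6 [[598.6, -170.0], [680.2, -169.8], [639.1, -136.8]]
```

Run:
```python
from m import *
pts("w6",[(322,181),(277,222),(369,224)],.020);pts("w6",[(322,226)],.1695)
```

```text
w6 [[639.0, -135.1], [597.6, -172.6], [682.5, -174.4]]
w6 [[639.1, -136.0]]
```

jog_arm(plan="-0.007 0.001 0.1 0 0 0 -0.5;0 0 0.15 0 0 0 -0.5;0 0 0.15 0 0 0 -0.5;0 0 0.1 0 0 0 -0.5;0 0 0.05 0 0 0 -0.5")

```text
time_s: 15.45
ee_pos: [0.6389, -0.178, 0.0598]
ee_rot: [-2.217, -2.22, 0.002]
ft_force: [-0.4, 0.3, -0.9]
gripper_width: 0.0313
gripper_force: 15.0
```

jog_arm(plan="0 0 0.03 0 0 0 -0.5;0 0 0.02 0 0 0 -0.5;0 0 0.02 0 0 0 -0.5;0 0 0.02 0 0 0 -0.5;0 0 0.02 0 0 0 -0.5")

```text
time_s: 15.87
ee_pos: [0.6407, -0.1798, 0.041]
ee_rot: [2.22, 2.221, 0.001]
ft_force: [-0.8, 0.0, -0.6]
gripper_width: 0.031
gripper_force: 15.0
```

jog_arm(plan="0 0 0.02 0 0 0 -0.5;0 0 0.015 0 0 0 -0.5;0 0 0.01 0 0 0 -0.5;0 0 0 0 0 0 -0.5;0 0 0 0 0 0 -0.5")

```text
time_s: 16.28
ee_pos: [0.6403, -0.1797, 0.0313]
ee_rot: [2.221, 2.222, 0.0]
ft_force: [-0.5, -0.7, -0.5]
gripper_width: 0.031
gripper_force: 15.0
```

jog_arm(plan="0 0 0.006 0 0 0 -0.5;0 0 0.005 0 0 0 -0.5;0 0 0.004 0 0 0 -0.5;0 0 0 0 0 0 -0.5;0 0 0 0 0 0 -0.5")

```text
time_s: 16.7
ee_pos: [0.6402, -0.1797, 0.0283]
ee_rot: [-2.221, -2.222, -0.0]
ft_force: [0.4, -0.2, -0.2]
gripper_width: 0.0313
gripper_force: 15.0
```

jog_arm(plan="0 0 0.003 0 0 0 -0.5;0 0 0 0 0 0 -0.5;0 0 0 0 0 0 -0.5")

```text
time_s: 16.95
ee_pos: [0.6403, -0.1797, 0.0278]
ee_rot: [2.221, 2.222, 0.0]
ft_force: [0.7, 0.2, -0.1]
gripper_width: 0.0309
gripper_force: 15.0
```

jog_arm(plan="0 0 0.003 0 0 0 -0.5;0 0 0 0 0 0 -0.5;0 0 0 0 0 0 -0.5")

```text
time_s: 17.2
ee_pos: [0.6403, -0.1797, 0.0277]
ee_rot: [2.221, 2.222, 0.0]
ft_force: [-2.5, 0.1, 4.6]
gripper_width: 0.0313
gripper_force: 15.0
```

jog_arm(plan="0 0 0.002 0 0 0 -0.5;0 0 0 0 0 0 -0.5;0 0 0 0 0 0 -0.5")

```text
time_s: 17.45
ee_pos: [0.6403, -0.1797, 0.0277]
ee_rot: [2.22, 2.222, 0.0]
ft_force: [-2.3, 0.6, 8.2]
gripper_width: 0.0313
gripper_force: 15.0
```

The ring is seated. I'll release it and head to the tube block.

jog_arm(plan="0 0 -0.002 0 0 0 -0.2;0 0 0 0 0 0 0;0 0 0 0 0 0 0.15;0 0 0 0 0 0 0.15;0 0 0 0 0 0 0.15")

```text
time_s: 17.87
ee_pos: [0.6402, -0.1796, 0.0269]
ee_rot: [-2.221, -2.222, 0.0]
ft_force: [0.2, 0.5, 0.5]
gripper_width: 0.0504
gripper_force: 0.0
```

jog_arm(plan="0 0 -0.04 0 0 0 0.15;0 0 -0.1 0 0 0 0.15;0 0 -0.15 0 0 0 0.15;0 0 -0.15 0 0 0 0.15;0 0 -0.15 0 0 0 0.15")

```text
time_s: 18.28
ee_pos: [0.6401, -0.1796, 0.1471]
ee_rot: [2.221, 2.222, 0.0]
ft_force: [-0.2, -0.3, -0.3]
gripper_width: 0.0507
gripper_force: 0.0
```

jog_arm(plan="0 0 -0.15 0 0 0 1;0 0 -0.15 0 0 0 1;0.1 -0.03 -0.08 0 0 0 1;0.15 -0.062 0 0 0 0 1;0.15 -0.062 0 0 0 0 1")

```text
time_s: 18.7
ee_pos: [0.6092, -0.0994, 0.2227]
ee_rot: [2.221, 2.219, 0.002]
ft_force: [-0.2, 0.1, -0.9]
gripper_width: 0.0822
gripper_force: 0.0
```

jog_arm(plan="0.15 -0.062 0 0 0 0 1;0.15 -0.062 0 0 0 0 1;0.15 -0.062 0 0 0 0 1;0.15 -0.062 0 0 0 0 1;0.15 -0.062 0 0 0 0 1")

```text
time_s: 19.12
ee_pos: [0.5465, 0.0516, 0.2219]
ee_rot: [2.221, 2.221, 0.001]
ft_force: [1.0, 1.2, 0.2]
gripper_width: 0.0884
gripper_force: 0.0
```

jog_arm(plan="0.15 -0.062 0 0 0 0 1;0.15 -0.062 0 0 0 0 1;0.15 -0.062 0 0 0 0 1;0.15 -0.062 0 0 0 0 1;0.15 -0.062 0 0 0 0 1")

```text
time_s: 19.53
ee_pos: [0.4844, 0.2016, 0.2219]
ee_rot: [2.221, 2.222, 0.001]
ft_force: [1.2, 0.7, 0.3]
gripper_width: 0.0885
gripper_force: 0.0
```

jog_arm(plan="0.15 -0.062 0 0 0 0 1;0.15 -0.062 0 0 0 0 1;0.15 -0.062 0 0 0 0 1;0.15 -0.062 0 0 0 0 1;0.085 -0.03 0 0 0 0 1")

```text
time_s: 19.95
ee_pos: [0.4279, 0.3397, 0.2219]
ee_rot: [-2.218, -2.224, -0.001]
ft_force: [0.5, 0.4, -0.3]
gripper_width: 0.0882
gripper_force: 0.0
```

jog_arm(plan="0 0 0 0 0 0.0375 1;0 0 0 0 0 0.0375 1;0 0 0 0 0 0.0375 1;0 0 0 0 0 0.0375 1;0 0 0 0 0 0 1")

```text
time_s: 20.37
ee_pos: [0.4295, 0.3373, 0.2217]
ee_rot: [2.682, 1.637, 0.001]
ft_force: [-0.1, 0.3, -0.0]
gripper_width: 0.0882
gripper_force: 0.0
```

jog_arm(plan="0 0 0 0 0 0 1;0 0 0 0 0 0 1")

```text
time_s: 20.53
ee_pos: [0.4296, 0.3372, 0.2214]
ee_rot: [2.675, 1.647, 0.0]
ft_force: [-0.0, -0.1, 0.3]
gripper_width: 0.0882
gripper_force: 0.0
```

```bash
python3 snap.py w7
```

```text
20.5833 [0.4296 0.3372 0.2213] width 0.0882 tool y [ 0.892 -0.451] q6 0.92
```

View pics/w7.png

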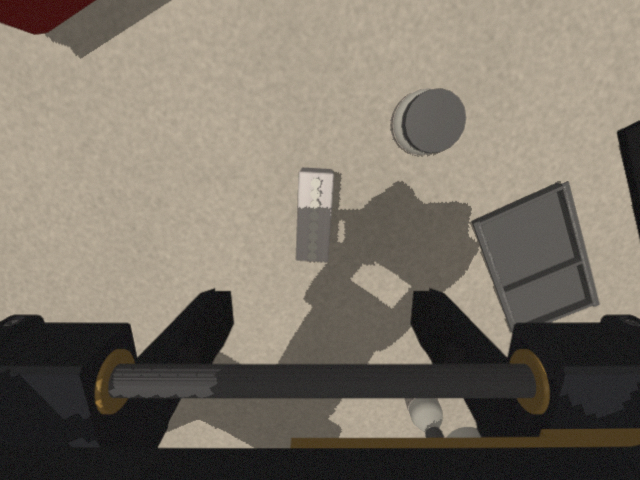

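The block is at about (316,215), half in shadow, with the jar well clear at (430,122). I'll fit its outline in code.

Run:
```python
from m import *
im=cv2.imread("pics/w7.png");c=pickle.load(open("w7.pkl","rb"))
for p in [(310,185),(305,240),(325,235),(315,240),(290,200),(345,240),(337,185)]: print(p,im[p[1],p[0]])
r=cv2.GaussianBlur(im,(3,3),0)[150:280,280:350].astype(int);d=r[:,:,2]-r[:,:,0]
m=(d<11).astype(np.uint8);m=cv2.morphologyEx(m,cv2.MORPH_OPEN,np.ones((3,3)));m=cv2.morphologyEx(m,cv2.MORPH_CLOSE,np.ones((5,5)))
k=max(cv2.findContours(m,0,1)[0],key=cv2.contourArea).reshape(-1,2)+[280,150]
R=cv2.minAreaRect(k.astype(np.float32));print(R,cv2.boundingRect(k))
P=(plane(c,k,.044)*1000).astype(np.float32);print(cv2.minAreaRect(P))
```

```text
(310, 185) [188 197 208]
(305, 240) [ 97 102 109]
(325, 235) [ 97 103 110]
(315, 240) [100 108 111]
(290, 200) [142 161 171]
(345, 240) [77 87 95]
(337, 185) [80 90 97]
((322.37640380859375, 237.90086364746094), (10.576555252075195, 42.804290771484375), 5.04245138168335) (316, 217, 14, 43)
((420.7066955566406, 319.9958190917969), (45.37622833251953, 10.871282577514648), 58.7387580871582)
```

```bash
python3 -c "
import cv2
im=cv2.imread('pics/w7.png')[155:275,280:355];cv2.imwrite('pics/z3.png',cv2.resize(im,None,fx=5,fy=5,interpolation=cv2.INTER_CUBIC))"
```

```text
(no output)
```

View pics/z3.png

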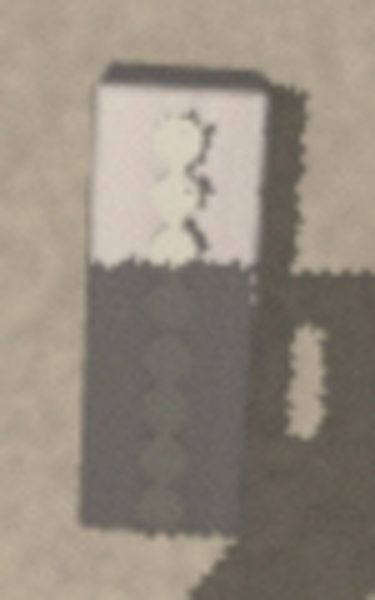

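The block's top-face corners in the zoom are (99,84), (268,87), (240,535) and (82,523).

Run:
```python
from m import *
c=pickle.load(open("w7.pkl","rb"))
q=np.array([(99,84),(268,87),(240,535),(82,523)])/5+[280,155]
P=plane(c,q,.044)*1000;print(P.round(1),P.mean(0))
a=lambda v:np.degrees(np.arctan2(v[1],v[0]));L=np.linalg.norm
for i,j in((3,0),(2,1),(0,1),(3,2)):print(L(P[j]-P[i]),a(P[j]-P[i]))
print("now tool y ang",a(np.array([.892,-.451])))
```

```text
[[431.5 389. ]
 [460.  374. ]
 [414.4 294.3]
 [386.4 311.5]] [423.06606919 342.19881335]
89.70299066873451 59.82557310997472
91.77101226256777 60.23667873379492
32.25338505595061 -27.76012980533458
32.89081935529181 -31.406091779980407
now tool y ang -26.821406421734274
```

jog_arm(plan="0 0 0 0 0 0.018 0.6;0.004 -0.0405 0.1 0 0 0 0.6;0 0 0.18 0 0 0 0.6;0 0 0.2 0 0 0 0.6;0 0 0.2 0 0 0 0.6", squeeze=40)

```text
time_s: 21.0
ee_pos: [0.423, 0.3421, 0.0843]
ee_rot: [2.722, 1.569, 0.003]
ft_force: [1.3, 0.0, -0.3]
gripper_width: 0.0705
gripper_force: 0.0
```

jog_arm(plan="0 0 0.15 0 0 0 0.6;0 0 0.09 0 0 0 0.6;0 0 0.05 0 0 0 0.6;0 0 0.02 0 0 0 0.6;0 0 0 0 0 0 0.6")

```text
time_s: 21.42
ee_pos: [0.4232, 0.3421, 0.0232]
ee_rot: [-2.723, -1.567, 0.0]
ft_force: [-0.2, 0.4, 0.2]
gripper_width: 0.0703
gripper_force: 0.0
```

jog_arm(plan="0 0 0.005 0 0 0 0.3;0 0 0 0 0 0 0;0 0 0 0 0 0 -0.5;0 0 0 0 0 0 -0.5;0 0 0 0 0 0 -0.5")

```text
time_s: 21.83
ee_pos: [0.4232, 0.3421, 0.0227]
ee_rot: [2.723, 1.566, 0.001]
ft_force: [0.1, -0.5, 0.5]
gripper_width: 0.0394
gripper_force: 0.0
```

jog_arm(plan="0 0 0 0 0 0 -0.5;0 0 0 0 0 0 -0.5;0 0 0 0 0 0 -0.5")

```text
time_s: 22.08
ee_pos: [0.4231, 0.3421, 0.0225]
ee_rot: [2.723, 1.566, 0.001]
ft_force: [-0.8, -0.2, 4.5]
gripper_width: 0.0335
gripper_force: 40.0
```

```bash
python3 snap.py w8
```

```text
22.1333 [0.4231 0.3421 0.0225] width 0.0335 tool y [ 0.864 -0.503] q6 0.99
```

jog_arm(plan="0 0 -0.05 0 0 0 -0.5;0 0 -0.1 0 0 0 -0.5;0 0 -0.15 0 0 0.0369 -0.5;0 0 -0.15 0 0 0.0369 -0.5;0 0 -0.15 0 0 0.0369 -0.5")

```text
time_s: 22.55
ee_pos: [0.4224, 0.3417, 0.1435]
ee_rot: [2.956, 1.062, -0.002]
ft_force: [-0.2, 0.5, -3.5]
gripper_width: 0.0335
gripper_force: 40.0
```

jog_arm(plan="0 0 -0.15 0 0 0.0369 -0.5;0 0 -0.075 0 0 0.0369 -0.5;0 0 0 0 0 0.0369 -0.5;0 0 0 0 0 0.0369 -0.5;0 0 0 0 0 0.0369 -0.5")

```text
time_s: 22.97
ee_pos: [0.4226, 0.3418, 0.1875]
ee_rot: [3.137, 0.173, -0.001]
ft_force: [-0.5, -0.4, -2.7]
gripper_width: 0.0336
gripper_force: 40.0
```

jog_arm(plan="0 0 0 0 0 0 -0.5;0.03 0.1 0 0 0 0 -0.5;0.048 0.14 0 0 0 0 -0.5;0.048 0.14 0 0 0 0 -0.5;0.048 0.14 0 0 0 0 -0.5")

```text
time_s: 23.38
ee_pos: [0.4696, 0.2416, 0.1871]
ee_rot: [3.136, 0.19, -0.001]
ft_force: [0.8, -0.1, -3.0]
gripper_width: 0.0338
gripper_force: 40.0
```

jog_arm(plan="0.048 0.14 0 0 0 0 -0.5;0.048 0.14 0 0 0 0 -0.5;0.048 0.14 0 0 0 0 -0.5;0.048 0.14 0 0 0 0 -0.5;0.048 0.14 0 0 0 0 -0.5")

```text
time_s: 23.8
ee_pos: [0.5336, 0.1078, 0.1871]
ee_rot: [-3.136, -0.189, 0.001]
ft_force: [0.6, 0.9, -3.3]
gripper_width: 0.0337
gripper_force: 40.0
```

jog_arm(plan="0.048 0.14 0 0 0 0 -0.5;0.048 0.14 0 0 0 0 -0.5;0.048 0.14 0 0 0 0 -0.5;0.048 0.14 0 0 0 0 -0.5;0.048 0.14 0 0 0 0 -0.5")

```text
time_s: 24.22
ee_pos: [0.5975, -0.0256, 0.187]
ee_rot: [-3.136, -0.188, 0.002]
ft_force: [1.1, 0.8, -3.3]
gripper_width: 0.0339
gripper_force: 40.0
```

jog_arm(plan="0.048 0.14 0 0 0 0 -0.5;0.048 0.14 0 0 0 0 -0.5;0.023 0.063 0 0 0 0 -0.5;0 0 0 0 0 0 -0.5;0 0 0 0 0 0 -0.5")

```text
time_s: 24.63
ee_pos: [0.6286, -0.0895, 0.1867]
ee_rot: [-3.135, -0.184, 0.002]
ft_force: [-0.6, 0.8, -3.0]
gripper_width: 0.0333
gripper_force: 40.0
```

jog_arm(plan="0 0 0 0 0 0 -0.5;0 0 0 0 0 0 -0.5")

```text
time_s: 24.8
ee_pos: [0.6286, -0.0882, 0.1873]
ee_rot: [-3.136, -0.186, 0.001]
ft_force: [-0.2, 0.3, -3.5]
gripper_width: 0.0337
gripper_force: 40.0
```

```bash
python3 snap.py w9
```

```text
24.85 [ 0.6287 -0.0883  0.1874] width 0.0336 tool y [ 0.118 -0.993] q6 1.13
```

jog_arm(plan="0.003 0.006 0.13 0 0 0 -0.5;0 0 0.18 0 0 0 -0.5;0 0 0.18 0 0 0 -0.5;0 0 0.14 0 0 0 -0.5;0 0 0.08 0 0 0 -0.5")

```text
time_s: 25.27
ee_pos: [0.6281, -0.0894, 0.0419]
ee_rot: [-3.134, -0.184, 0.007]
ft_force: [0.4, 0.4, -3.9]
gripper_width: 0.0338
gripper_force: 40.0
```

jog_arm(plan="0 0 0.03 0 0 0 -0.5;0 0 0.02 0 0 0 -0.5;0 0 0.02 0 0 0 -0.5;0 0 0.01 0 0 0 -0.5;0 0 0 0 0 0 -0.5")

```text
time_s: 25.68
ee_pos: [0.6301, -0.0907, 0.0299]
ee_rot: [3.136, 0.183, 0.002]
ft_force: [0.0, 0.6, -4.9]
gripper_width: 0.0338
gripper_force: 40.0
```

jog_arm(plan="0 0 0.005 0 0 0 -0.5;0 0 0 0 0 0 -0.5;0 0 0 0 0 0 -0.5")

```text
time_s: 25.93
ee_pos: [0.6299, -0.0908, 0.0286]
ee_rot: [3.136, 0.182, 0.001]
ft_force: [-0.0, -0.0, -2.8]
gripper_width: 0.0336
gripper_force: 40.0
```

jog_arm(plan="0 0 0.005 0 0 0 -0.5;0 0 0.003 0 0 0 -0.5;0 0 0 0 0 0 -0.5;0 0 0 0 0 0 -0.5")

```text
time_s: 26.27
ee_pos: [0.6297, -0.0908, 0.0265]
ee_rot: [-3.136, -0.182, -0.0]
ft_force: [0.6, -0.3, -3.6]
gripper_width: 0.0336
gripper_force: 40.0
```

jog_arm(plan="0 0 0.003 0 0 0 -0.5;0 0 0 0 0 0 -0.5;0 0 0 0 0 0 -0.5")

```text
time_s: 26.52
ee_pos: [0.6298, -0.0908, 0.0265]
ee_rot: [3.136, 0.182, 0.001]
ft_force: [-3.0, 0.9, 4.3]
gripper_width: 0.0339
gripper_force: 40.0
```

jog_arm(plan="0 0 0.002 0 0 0 -0.5;0 0 0 0 0 0 -0.5;0 0 0 0 0 0 -0.5")

```text
time_s: 26.77
ee_pos: [0.6298, -0.0908, 0.0265]
ee_rot: [3.136, 0.182, 0.001]
ft_force: [-4.6, 0.6, 7.5]
gripper_width: 0.0338
gripper_force: 40.0
```

Seated. I'll release and go to the tall bottle.

jog_arm(plan="0 0 -0.002 0 0 0 -0.1;0 0 0 0 0 0 0.1;0 0 0 0 0 0 0.1;0 0 0 0 0 0 0.1;0 0 0 0 0 0 0.1")

```text
time_s: 27.18
ee_pos: [0.6298, -0.0908, 0.0258]
ee_rot: [3.136, 0.182, -0.0]
ft_force: [-0.8, -0.1, -0.2]
gripper_width: 0.0484
gripper_force: 0.0
```

jog_arm(plan="0 0 -0.05 0 0 0 0.1;0 0 -0.1 0 0 0 0.1;0 0 -0.15 0 0 0 0.1;0 0 -0.17 0 0 0 0.1;0 0 -0.17 0 0 0 0.3")

```text
time_s: 27.6
ee_pos: [0.6294, -0.0907, 0.156]
ee_rot: [-3.136, -0.182, 0.0]
ft_force: [-0.8, -1.4, 0.9]
gripper_width: 0.053
gripper_force: 0.0
```

jog_arm(plan="0 0 -0.17 0 0 0 1;0 0 -0.13 0 0 0 1;0 0 -0.07 0 0 0 1;-0.108 -0.116 0 0 0 0 1;-0.108 -0.116 0 0 0 0 1")

```text
time_s: 28.02
ee_pos: [0.5813, -0.0499, 0.2291]
ee_rot: [3.136, 0.18, 0.004]
ft_force: [-0.1, -0.4, -0.5]
gripper_width: 0.0862
gripper_force: 0.0
```

jog_arm(plan="-0.108 -0.116 0 0 0 0 1;-0.108 -0.116 0 0 0 0 1;-0.108 -0.116 0 0 0 0 1;-0.108 -0.116 0 0 0 0 1;-0.108 -0.116 0 0 0 0 1")

```text
time_s: 28.43
ee_pos: [0.4593, 0.0538, 0.2287]
ee_rot: [3.136, 0.182, 0.001]
ft_force: [0.0, -0.3, 0.5]
gripper_width: 0.0879
gripper_force: 0.0
```

jog_arm(plan="-0.108 -0.116 0 0 0 0 1;0 0 0 0 0 -0.0386 1;0 0 0 0 0 -0.0386 1;0 0 0 0 0 -0.0386 1;0 0 0 0 0 -0.0386 1")

```text
time_s: 28.85
ee_pos: [0.4364, 0.0737, 0.2288]
ee_rot: [2.997, 0.939, 0.002]
ft_force: [0.7, -0.5, 0.6]
gripper_width: 0.0879
gripper_force: 0.0
```

jog_arm(plan="0 0 0 0 0 -0.0386 1;0 0 0 0 0 -0.0386 1;0 0 0 0 0 -0.0386 1;0 0 0 0 0 -0.0386 1;0 0 0 0 0 -0.0386 1")

```text
time_s: 29.27
ee_pos: [0.4365, 0.0736, 0.2287]
ee_rot: [2.58, 1.791, 0.001]
ft_force: [0.0, -0.2, 0.9]
gripper_width: 0.0881
gripper_force: 0.0
```

jog_arm(plan="0 0 0 0 0 -0.0386 1;0 0 0 0 0 -0.0386 1;0 0 0 0 0 -0.0386 1;0 0 0 0 0 0 1;0 0 0 0 0 0 1")

```text
time_s: 29.68
ee_pos: [0.4366, 0.0736, 0.2285]
ee_rot: [2.225, 2.218, 0.001]
ft_force: [-0.6, 0.1, 0.1]
gripper_width: 0.0884
gripper_force: 0.0
```

```bash
python3 snap.py w10;python3 - <<'E'
from m import *
im=cv2.imread("pics/w10.png");c=pickle.load(open("w10.pkl","rb"))
m=(im.max(2)<85).astype(np.uint8);m[300:]=0;m=cv2.morphologyEx(m,cv2.MORPH_OPEN,np.ones((3,3)))
for k in cv2.findContours(m,0,1)[0]:
    if cv2.contourArea(k)>150:
        (x,y),r=cv2.minEnclosingCircle(k);print((x,y,r),cv2.contourArea(k),(plane(c,[(x,y)],.098)*1000).round(1))
E
```

```text
29.7333 [0.4366 0.0736 0.2283] width 0.0878 tool y [ 1.    -0.003] q6 -0.1
(430.0, 295.0, 17.46434783935547) 260.0 [[535.6  14.2]]
(213.0, 297.0, 18.110870361328125) 275.0 [[335.7  12.8]]
(511.5, 267.5, 17.846668243408203) 313.5 [[606.1  41.2]]
(319.1144714355469, 232.19879150390625, 10.95143985748291) 222.5 [[433.8  74.6]]
(536.5, 164.0, 28.306459426879883) 320.0 [[610.8 131.9]]
(518.0885009765625, 74.84111022949219, 63.60976791381836) 1103.0 [[584.2 197.5]]
(603.5, 154.0, 149.28256225585938) 9839.0 [[663.9 139.8]]
```

View pics/w10.png

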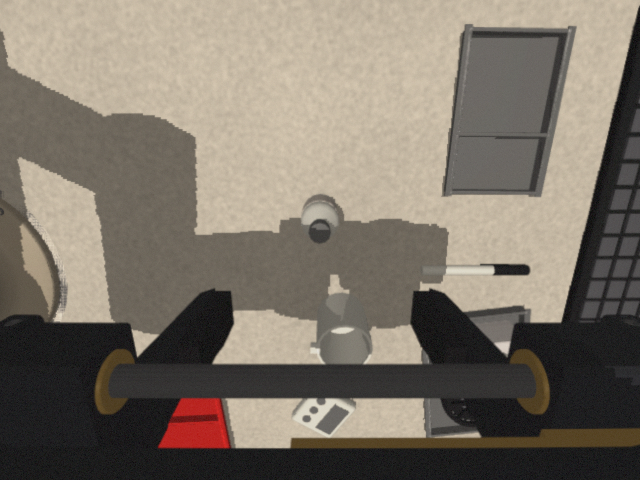

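The bottle cap is at (319,232), which puts it at (0.434,0.0746). The ph_tray corners are at (466,26), (574,29), (541,195) and (444,195).

jog_arm(plan="0.004 -0.0125 0.1 0 0 0 1;0 0 0.18 0 0 0 0.6;0 0 0.2 0 0 0 0.6;0 0 0.18 0 0 0 0.6;0 0 0.13 0 0 0 0.6", squeeze=20)

```text
time_s: 30.15
ee_pos: [0.4332, 0.0744, 0.0678]
ee_rot: [-2.224, -2.217, 0.002]
ft_force: [1.4, -0.4, -0.1]
gripper_width: 0.0706
gripper_force: 0.0
```

jog_arm(plan="0 0 0.08 0 0 0 0.6;0 0 0.05 0 0 0 0.6;0 0 0.03 0 0 0 0.6;0 0 0.01 0 0 0 0.6;0 0 0 0 0 0 0.6")

```text
time_s: 30.57
ee_pos: [0.4343, 0.0743, 0.0361]
ee_rot: [2.222, 2.22, 0.0]
ft_force: [-0.7, 0.6, 0.3]
gripper_width: 0.0703
gripper_force: 0.0
```

jog_arm(plan="0 0 0 0 0 0 0.2;0 0 0 0 0 0 -0.3;0 0 0 0 0 0 -0.5;0 0 0 0 0 0 -0.5;0 0 0 0 0 0 -0.5")

```text
time_s: 30.98
ee_pos: [0.4342, 0.0744, 0.0362]
ee_rot: [2.221, 2.222, 0.001]
ft_force: [0.3, 0.3, 0.8]
gripper_width: 0.0393
gripper_force: 0.0
```

jog_arm(plan="0 0 0 0 0 0 -0.5;0 0 0 0 0 0 -0.5;0 0 0 0 0 0 -0.5")

```text
time_s: 31.23
ee_pos: [0.4343, 0.0744, 0.0362]
ee_rot: [2.221, 2.222, 0.001]
ft_force: [0.2, -0.6, 3.2]
gripper_width: 0.0371
gripper_force: 20.0
```

Run:
```python
from m import *
c=pickle.load(open("w10.pkl","rb"))
P=plane(c,[(466,26),(574,29),(541,195),(444,195)],.016)*1000;print(P.round(1),P.mean(0))
im=cv2.imread("pics/w10.png")
pts("w10",[(343.5,346)],.075)
```

```text
[[571.8 251.5]
 [674.3 249.5]
 [674.   92.1]
 [568.4  92.3]] [622.15519528 171.35952025]
w10 [[458.6, -56.7]]
```

jog_arm(plan="0 0 -0.05 0 0 0 -0.5;0 0 -0.1 0 0 0 -0.5;0 0 -0.15 0 0 0 -0.5;0 0 -0.1 0 0 0 -0.5;0 0 -0.05 0 0 0 -0.5")

```text
time_s: 31.65
ee_pos: [0.4346, 0.0743, 0.128]
ee_rot: [2.219, 2.221, 0.003]
ft_force: [0.7, -0.1, -1.5]
gripper_width: 0.0369
gripper_force: 20.0
```

jog_arm(plan="0.017 0.06 0 0 0 0 -0.5;0.031 0.115 0 0 0 0 -0.5;0.036 0.135 0 0 0 0 -0.5;0.036 0.135 0 0 0 0 -0.5;0.036 0.135 0 0 0 0 -0.5")

```text
time_s: 32.07
ee_pos: [0.5509, 0.106, 0.1256]
ee_rot: [-2.22, -2.221, 0.001]
ft_force: [0.7, -0.0, -0.2]
gripper_width: 0.0377
gripper_force: 20.0
```

jog_arm(plan="0.036 0.135 0 0 0 0 -0.5;0.036 0.135 0 0 0 0 -0.5;0.025 0.093 0 0 0 0 -0.5;0 0 0 0 0 0 -0.5;0 0 0 0 0 0 -0.5")

```text
time_s: 32.48
ee_pos: [0.6224, 0.1252, 0.1248]
ee_rot: [-2.22, -2.221, 0.002]
ft_force: [-0.8, 0.3, -1.5]
gripper_width: 0.0371
gripper_force: 20.0
```

jog_arm(plan="0 0 0.05 0 0 0 -0.5;0 0 0.1 0 0 0 -0.5;0 0 0.1 0 0 0 -0.5;0 0 0.07 0 0 0 -0.5;0 0 0.04 0 0 0 -0.5")

```text
time_s: 32.9
ee_pos: [0.6207, 0.1248, 0.0517]
ee_rot: [-2.219, -2.22, 0.005]
ft_force: [0.7, -0.4, -1.2]
gripper_width: 0.0371
gripper_force: 20.0
```

jog_arm(plan="0 0 0.03 0 0 0 -0.5;0 0 0.02 0 0 0 -0.5;0 0 0.01 0 0 0 -0.5;0 0 0 0 0 0 -0.5;0 0 0 0 0 0 -0.5")

```text
time_s: 33.32
ee_pos: [0.6229, 0.1251, 0.0425]
ee_rot: [2.22, 2.221, 0.001]
ft_force: [0.5, -0.2, -0.2]
gripper_width: 0.0372
gripper_force: 20.0
```

jog_arm(plan="0 0 0.006 0 0 0 -0.5;0 0 0.003 0 0 0 -0.5;0 0 0 0 0 0 -0.5;0 0 0 0 0 0 -0.5")

```text
time_s: 33.65
ee_pos: [0.6227, 0.1251, 0.0403]
ee_rot: [2.221, 2.222, 0.0]
ft_force: [-0.3, 0.4, -0.9]
gripper_width: 0.0375
gripper_force: 20.0
```

jog_arm(plan="0 0 0.003 0 0 0 -0.5;0 0 0 0 0 0 -0.5;0 0 0 0 0 0 -0.5")

```text
time_s: 33.9
ee_pos: [0.6228, 0.1251, 0.0402]
ee_rot: [2.221, 2.222, 0.001]
ft_force: [-2.9, 0.5, 5.6]
gripper_width: 0.0372
gripper_force: 20.0
```

jog_arm(plan="0 0 0.002 0 0 0 -0.5;0 0 0 0 0 0 -0.5;0 0 0 0 0 0 -0.5")

```text
time_s: 34.15
ee_pos: [0.6228, 0.1251, 0.0402]
ee_rot: [2.22, 2.222, 0.001]
ft_force: [-2.4, -0.6, 8.7]
gripper_width: 0.037
gripper_force: 20.0
```

jog_arm(plan="0 0 -0.002 0 0 0 0;0 0 0 0 0 0 0.25;0 0 0 0 0 0 0.25;0 0 0 0 0 0 0.25;0 0 0 0 0 0 0.25")

```text
time_s: 34.57
ee_pos: [0.6227, 0.125, 0.0393]
ee_rot: [-2.221, -2.222, 0.0]
ft_force: [0.4, -0.3, 0.5]
gripper_width: 0.0554
gripper_force: 0.0
```

jog_arm(plan="0 0 -0.04 0 0 0 0.25;0 0 -0.1 0 0 0 0.25;0 0 -0.15 0 0 0 0.25;0 0 -0.15 0 0 0 0.25;0 0 -0.15 0 0 0 1")

```text
time_s: 34.98
ee_pos: [0.6225, 0.1251, 0.1594]
ee_rot: [-2.221, -2.222, 0.0]
ft_force: [0.1, -0.9, -0.2]
gripper_width: 0.0598
gripper_force: 0.0
```

jog_arm(plan="0 0 -0.15 0 0 0 1;0 0 -0.1 0 0 0 1;0 0 -0.06 0 0 0 1;-0.115 -0.1025 0 0 0 0 1;-0.115 -0.1025 0 0 0 0 1")

```text
time_s: 35.4
ee_pos: [0.5815, 0.0792, 0.2205]
ee_rot: [2.218, 2.223, 0.002]
ft_force: [0.8, -0.1, 0.0]
gripper_width: 0.0882
gripper_force: 0.0
```

jog_arm(plan="-0.115 -0.1025 0 0 0 0 1;-0.115 -0.1025 0 0 0 0 1;-0.115 -0.1025 0 0 0 0 1;-0.115 -0.1025 0 0 0 0 1;-0.115 -0.1025 0 0 0 0 1")

```text
time_s: 35.82
ee_pos: [0.4781, -0.0368, 0.2202]
ee_rot: [2.22, 2.222, 0.001]
ft_force: [0.6, -0.8, 0.3]
gripper_width: 0.0882
gripper_force: 0.0
```

jog_arm(plan="-0.115 -0.1025 0 0 0 0 1;0 0 0 0 0 0 1;0 0 0 0 0 0 1;0 0 0 0 0 0 1;0 0 0 0 0 0 1")

```text
time_s: 36.23
ee_pos: [0.4593, -0.0584, 0.2197]
ee_rot: [2.22, 2.223, 0.001]
ft_force: [0.7, -1.2, 0.2]
gripper_width: 0.0881
gripper_force: 0.0
```

```bash
python3 snap.py w11;python3 - <<'E'
from m import *
im=cv2.imread("pics/w11.png");c=pickle.load(open("w11.pkl","rb"))
o=np.zeros((480,740,3),np.uint8);o[:,:640]=im;o[250:350,640:]=0
cv2.imwrite("pics/w11b.png",im)
g=cv2.medianBlur(cv2.cvtColor(im[:290],6),3)
print(cv2.HoughCircles(g,3,1.5,40,param1=100,param2=0.6,minRadius=25,maxRadius=45))
E
```

```text
36.2833 [ 0.4593 -0.0584  0.2196] width 0.088 tool y [1.    0.002] q6 -0.38
[[[324.75 230.25  30.85]
  [516.75  23.25  40.75]
  [474.75 240.75  44.05]
  [566.25 230.25  44.05]
  [465.75 194.25  44.05]
  [471.75  27.75  32.5 ]
  [603.75 246.75  37.45]
  [ 72.75 128.25  44.05]
  [522.75 248.25  44.05]
  [426.75 251.25  35.8 ]
  [618.75 206.25  42.4 ]
  [507.75 192.75  42.4 ]
  [138.75 224.25  40.75]
  [257.25 233.25  44.05]
  [569.25 279.75  44.05]
  [633.75 150.75  44.05]
  [372.75 257.25  44.05]
  [105.75  45.75  44.05]
  [489.75 278.25  42.4 ]
  [419.25 189.75  37.3 ]
  [378.75 171.75  44.05]
  [591.75 156.75  40.6 ]
  [201.75  84.75  44.05]
  [257.25 191.25  44.05]
  [579.75  41.25  40.75]
  [494.25  99.75  44.05]
  [407.25  17.25  44.05]
  [521.25  68.25  32.2 ]
  [557.25  95.25  44.05]
  [560.25 182.25  42.4 ]
  [395.25 222.75  44.05]
  [453.75 120.75  44.05]
  [269.25 149.25  42.4 ]
  [296.25 261.75  35.65]
  [632.25 108.75  32.5 ]
  [269.25  30.75  44.05]
  [444.75  66.75  44.05]
  [632.25 275.25  37.45]
  [411.75 290.25  37.  ]
  [215.25 222.75  44.05]
  [ 11.25  87.75  44.05]
[... 177 characters left out ...]
 [156.75 117.75  40.6 ]
  [278.25 107.25  37.  ]
  [200.25 290.25  27.7 ]
  [ 56.25 209.25  44.05]
  [638.25  56.25  26.5 ]
  [239.25   2.25  44.05]
  [203.25 128.25  29.2 ]
  [338.25 278.25  43.9 ]
  [ 45.75  48.75  44.05]
  [162.75 260.25  27.1 ]
  [596.25  84.75  30.85]
  [117.75 290.25  28.3 ]
  [ 81.75 176.25  25.9 ]
  [411.75 120.75  44.05]
  [596.25   2.25  27.1 ]
  [321.75 144.75  42.1 ]
  [ 12.75 186.75  27.1 ]
  [395.25  56.25  44.05]
  [555.75   8.25  44.05]
  [230.25 263.25  40.6 ]
  [ 35.25 248.25  39.25]
  [128.25  80.25  27.7 ]
  [ 51.75  93.75  26.05]
  [111.75 141.75  40.  ]
  [191.25 176.25  27.55]
  [638.25  14.25  30.1 ]
  [143.25   2.25  27.55]
  [ 11.25 128.25  30.7 ]]]
```

View pics/w11.png

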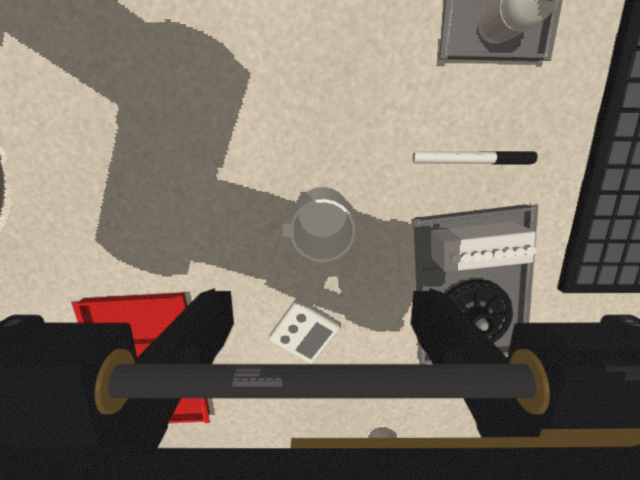

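The beaker rim is centred at about (323.5,231). The block and the ring on the rotor sit properly in the run tray, and the bottle stands in ph_tray.

Run:
```python
from m import *
pts("w11",[(323.5,231)],.075)
```

```text
w11 [[460.5, -60.4]]
```

jog_arm(plan="-0.0085 0.005 0.1 0 0 0 1;0 0 0.16 0 0 0 1;0 0 0.18 0 0 0 1;0 0 0.16 0 0 0 1;0 0 0.12 0 0 0 1", squeeze=10)

```text
time_s: 36.7
ee_pos: [0.4594, -0.0597, 0.0732]
ee_rot: [-2.218, -2.222, 0.001]
ft_force: [-0.3, 0.3, 0.0]
gripper_width: 0.088
gripper_force: 0.0
```

jog_arm(plan="0 0 0.08 0 0 0 1;0 0 0.05 0 0 0 1;0 0 0.023 0 0 0 1;0 0 0 0 0 0 1;0 0 0 0 0 0 1")

```text
time_s: 37.12
ee_pos: [0.4602, -0.0605, 0.0452]
ee_rot: [2.22, 2.223, 0.0]
ft_force: [0.4, -0.0, -0.6]
gripper_width: 0.0884
gripper_force: 0.0
```

jog_arm(plan="0 0 0 0 0 0 0.7;0 0 0 0 0 0 0.3;0 0 0 0 0 0 0;0 0 0 0 0 0 0;0 0 0 0 0 0 0")

```text
time_s: 37.53
ee_pos: [0.4599, -0.0608, 0.0452]
ee_rot: [2.22, 2.222, 0.0]
ft_force: [-0.6, -0.5, 1.6]
gripper_width: 0.0588
gripper_force: 10.0
```

jog_arm(plan="0 0 0 0 0 0 0;0 0 0 0 0 0 0;0 0 0 0 0 0 0")

```text
time_s: 37.78
ee_pos: [0.4599, -0.0608, 0.0452]
ee_rot: [2.221, 2.222, 0.0]
ft_force: [-0.8, 0.3, 5.0]
gripper_width: 0.0585
gripper_force: 10.0
```

jog_arm(plan="0 0 -0.05 0 0 0 0;0 0 -0.1 0 0 0 0;0 0 -0.15 0 0 0 0;0 0 -0.15 0 0 0 0;0 0 -0.15 0 0 0 0")

```text
time_s: 38.2
ee_pos: [0.4593, -0.0606, 0.166]
ee_rot: [-2.22, -2.221, 0.001]
ft_force: [0.2, 0.2, -1.1]
gripper_width: 0.0585
gripper_force: 10.0
```

jog_arm(plan="0 0 -0.1 0 0 0 0;0.08 0 -0.05 0 0 0 0;0.12 0 0 0 0 0 0;0.16 0 0 0 0 0 0;0.16 0 0 0 0 0 0")

```text
time_s: 38.62
ee_pos: [0.4594, 0.0442, 0.1949]
ee_rot: [-2.223, -2.22, 0.0]
ft_force: [1.6, 0.4, -1.3]
gripper_width: 0.0583
gripper_force: 10.0
```

jog_arm(plan="0.16 0 0 0 0 0 0;0.16 0 0 0 0 0 0;0.16 0 0 0 0 0 0;0.16 0 0 0 0 0 0;0.1 0.06 0 0 0 0 0")

```text
time_s: 39.03
ee_pos: [0.4698, 0.194, 0.1948]
ee_rot: [-2.218, -2.223, 0.002]
ft_force: [0.2, -0.7, -1.2]
gripper_width: 0.0586
gripper_force: 10.0
```

jog_arm(plan="0.054 0.12 0 0 0 0 0;0 0.15 0 0 0 0 0;0 0.15 0 0 0 0 0;0 0.15 0 0 0 0 0;0 0.12 0 0 0 0 0")

```text
time_s: 39.45
ee_pos: [0.6112, 0.2021, 0.1941]
ee_rot: [-2.221, -2.222, 0.001]
ft_force: [-0.4, -0.3, -1.4]
gripper_width: 0.0591
gripper_force: 10.0
```

jog_arm(plan="0 0.065 0 0 0 0 0;0 0 0 0 0 0 0;0 0 0 0 0 0 0;0 0 0 0 0 0 0")

```text
time_s: 39.78
ee_pos: [0.6218, 0.2023, 0.1947]
ee_rot: [-2.22, -2.222, 0.001]
ft_force: [-0.7, 0.1, 0.4]
gripper_width: 0.0587
gripper_force: 10.0
```

jog_arm(plan="0 0.003 0.1 0 0 0 0;0 0 0.15 0 0 0 0;0 0 0.17 0 0 0 0;0 0 0.13 0 0 0 0;0 0 0.08 0 0 0 0")

```text
time_s: 40.2
ee_pos: [0.621, 0.2022, 0.0664]
ee_rot: [-2.219, -2.221, 0.005]
ft_force: [0.3, 0.7, -0.5]
gripper_width: 0.0586
gripper_force: 10.0
```

jog_arm(plan="0 0 0.04 0 0 0 0;0 0 0.02 0 0 0 0;0 0 0.01 0 0 0 0;0 0 0.01 0 0 0 0;0 0 0 0 0 0 0")

```text
time_s: 40.62
ee_pos: [0.6235, 0.2023, 0.0539]
ee_rot: [2.22, 2.221, 0.002]
ft_force: [-1.1, 0.0, -1.0]
gripper_width: 0.0586
gripper_force: 10.0
```

jog_arm(plan="0 0 0.006 0 0 0 0;0 0 0 0 0 0 0;0 0 0 0 0 0 0")

```text
time_s: 40.87
ee_pos: [0.6234, 0.2022, 0.0521]
ee_rot: [2.221, 2.222, 0.001]
ft_force: [-1.0, 0.8, -1.0]
gripper_width: 0.0587
gripper_force: 10.0
```

jog_arm(plan="0 0 0.006 0 0 0 0;0 0 0.005 0 0 0 0;0 0 0 0 0 0 0;0 0 0 0 0 0 0")

```text
time_s: 41.2
ee_pos: [0.6232, 0.2021, 0.0495]
ee_rot: [-2.221, -2.222, 0.0]
ft_force: [-0.2, -0.1, -1.0]
gripper_width: 0.0588
gripper_force: 10.0
```

jog_arm(plan="0 0 0.004 0 0 0 0;0 0 0 0 0 0 0;0 0 0 0 0 0 0")

```text
time_s: 41.45
ee_pos: [0.6233, 0.2022, 0.0493]
ee_rot: [2.221, 2.222, 0.001]
ft_force: [-2.5, -0.5, 5.3]
gripper_width: 0.0588
gripper_force: 10.0
```

jog_arm(plan="0 0 0.002 0 0 0 0;0 0 0 0 0 0 0;0 0 0 0 0 0 0")

```text
time_s: 41.7
ee_pos: [0.6233, 0.2022, 0.0492]
ee_rot: [2.221, 2.222, 0.001]
ft_force: [-3.4, -1.5, 7.6]
gripper_width: 0.059
gripper_force: 10.0
```

jog_arm(plan="0 0 -0.002 0 0 0 0.6;0 0 0 0 0 0 0.8;0 0 0 0 0 0 0.8;0 0 0 0 0 0 0.8;0 0 0 0 0 0 0.8")

```text
time_s: 42.12
ee_pos: [0.6232, 0.2021, 0.0485]
ee_rot: [-2.221, -2.222, 0.0]
ft_force: [0.1, 0.7, 0.1]
gripper_width: 0.0795
gripper_force: 0.0
```

jog_arm(plan="0 0 -0.04 0 0 0 0.8;0 0 -0.1 0 0 0 0.8;0 0 -0.15 0 0 0 0.8;0 0 -0.15 0 0 0 0.8;0 0 -0.15 0 0 0 0.8")

```text
time_s: 42.53
ee_pos: [0.623, 0.2021, 0.1687]
ee_rot: [2.221, 2.222, 0.0]
ft_force: [-0.4, 0.1, 0.5]
gripper_width: 0.0794
gripper_force: 0.0
```

jog_arm(plan="0 0 -0.15 0 0 0 0.8;0 -0.1 -0.15 0 0 0 0.8;0 -0.15 -0.1 0 0 0 0.8;0 -0.15 0 0 0 0 0.8;0 -0.15 0 0 0 0 0.8")

```text
time_s: 42.95
ee_pos: [0.5122, 0.2021, 0.2485]
ee_rot: [2.22, 2.22, 0.004]
ft_force: [0.1, 1.1, -0.7]
gripper_width: 0.0797
gripper_force: 0.0
```

jog_arm(plan="0 -0.08 0 0 0 0 0.8;0 0 0 0 0 0 0.8;0 0 0 0 0 0 0.8;0 0 0 0 0 0 0.8;0 0 0 0 0 0 0.8")

```text
time_s: 43.37
ee_pos: [0.4982, 0.202, 0.2466]
ee_rot: [2.221, 2.221, 0.0]
ft_force: [0.6, -0.1, 0.4]
gripper_width: 0.0795
gripper_force: 0.0
```

Run:
```python
from snap import snap
from m import *
from rig import ctrl
im=snap("w12")
c=pickle.load(open("w12.pkl","rb"))
def proj(p):
    T=np.linalg.inv(c["T"]);q=T[:3,:3]@p+T[:3,3];return (c["cx"]+c["fx"]*q[0]/-q[2],c["cy"]-c["fy"]*q[1]/-q[2])
for n,p in(("cap",(.623,.125,.102)),("rim+x",(.6515,.202,.079)),("rim-x",(.5945,.202,.079)),("rim+y",(.623,.2305,.079)),("rim-y",(.623,.1735,.079))):
    u,v=[int(round(t)) for t in proj(np.array(p))];print(n,u,v,im[max(v-1,0):v+2,max(u-1,0):u+2].mean((0,1)).round() if 0<=u<640 and 0<=v<480 else None)
# scene: change between start and now at objects that must stay
a=cv2.imread("pics/scene0.png");b=ctrl.grab_frame("scene");cv2.imwrite("pics/scene1.png",b)
for n,(x,y) in {"jar":(476,371),"short":(168,229)}.items():
    d=cv2.absdiff(a,b)[y-22:y+22,x-22:x+22].max(2);print(n,"changed px",int((d>40).sum()))
```

```text
43.4167 [0.4981 0.202  0.2465] width 0.0791 tool y [1. 0.] q6 0.16
cap 450 305 [62. 64. 67.]
rim+x 480 223 [180. 198. 207.]
rim-x 422 223 [194. 211. 216.]
rim+y 455 193 [174. 190. 196.]
rim-y 448 250 [104. 112. 116.]
jar changed px 0
short changed px 0
```

```bash
python3 -c "
from rig import ctrl
print(ctrl.finish_job())"
```

```text
the job is handed in; nothing more can be done
None
```

Both trays are made up in the order asked and the job is handed in at about 43 s; the camera checks found everything in its bay and the short bottle and squat jar unmoved, but no verdict came back.

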